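Mist the filled yoghurt jars and put them out on the display shelf

TASK

Stand all the white yoghurt jars with brass lids (there are three or four) upright on the steel carrier plate while it is near the loading end of its rail, slide the loaded carrier along to the spray station where it clicks into its detent, press the cap of the bolted spray canister right down and let it spring back. Then set the jars upright on the little wooden shelf in one straight row side by side along the middle of its board, with less than 20 mm between neighbours, and slide the empty carrier fully back to the loading end. Do not press the cap unless the carrier is at the spray station, and leave the amber jam jar standing.

Things in the scene. Friction and masses are not known exactly. Their poses are not given: they have to be found in the camera images.
- jar1: jar 1: squat glass jar of white yoghurt with a plain brass-coloured lid, a cylinder 50 mm in diameter and 56 mm tall, about 0.2 kg, loose, standing upright; origin at the centre of its underside, z up its axis. There are three or four such jars, all alike.
- jar2: jar 2: squat glass jar of white yoghurt with a plain brass-coloured lid, a cylinder 50 mm in diameter and 56 mm tall, about 0.2 kg, loose, standing upright; origin at the centre of its underside, z up its axis. There are three or four such jars, all alike.
- jar3: jar 3: squat glass jar of white yoghurt with a plain brass-coloured lid, a cylinder 50 mm in diameter and 56 mm tall, about 0.2 kg, loose, standing upright; origin at the centre of its underside, z up its axis. There are three or four such jars, all alike.
- jar4: jar 4: squat glass jar of white yoghurt with a plain brass-coloured lid, a cylinder 50 mm in diameter and 56 mm tall, about 0.2 kg, loose, standing upright; origin at the centre of its underside, z up its axis. There are three or four such jars, all alike.
- carrier_floor (a point): Centre of the upper face of the carrier, a flat steel plate with a grey mat and no rim, 130 mm wide (its x) and 300 mm long (its y, along the rail), its top 30 mm above the counter. It takes four jars in a line along y. z is up. The canister stands off its -y end, the tab on its +y end.
- tab_top (a point): Centre of the top of the carrier's black upright tab, 40 mm wide across the rail (x), 12 mm thick along the rail (y), its top 72 mm above the carrier plate (102 mm above the counter); it stands 183 mm from the plate's centre on the +y side. Same axes as the carrier. Pinch it along y from above to slide the carrier either way, or push it.
- carrier (a joint): Carrier travel in m, growing towards the canister (-y of carrier_floor): 0 = loading end (end stop), 0.160 = spray station, where a sprung detent holds it (about 5 N to enter or leave), 0.180 = end stop. Starts at 0 to 0.05 and may be loaded there. Slides stiffly (1.5 N), stays where left. At the station = within 8 mm; fully back = below 0.008.
- cap_top (a point): Centre of the flat top of the white nozzle cap, 34 mm across, on the aluminium spray canister (60 mm in diameter) that is bolted to the end of the rail's base plate; the top is 184 mm above the counter at rest. z is up. Press straight down. With the carrier at the spray station its near edge is 40 mm from the canister wall.
- cap (a joint): How far the nozzle cap is pressed, in m: 0 = up, 0.010 = right down (it counts from 0.008). A spring returns it: about 2 N to start, 7 N at the bottom.
- shelf_board (a point): Centre of the upper face of the flat board of the low wooden display shelf, 45 mm above the counter, without lips: 120 mm deep (its x) and 290 mm long (its y). The jars' row runs along its y, on its middle line (jar centres within 18 mm of it and within 120 mm of the centre along y). z is up. The shelf is fixed.
- jam: bystander: amber jam jar with a red lid, 74 mm across, 90 mm tall, loose; to be left standing. Origin at the centre of its underside, z up.
Things that resemble listed ones, but are neither listed nor needed, are in the scene too. What is shaped like the jar1 but blue or green is not meant. Leave any turquoise look-alike of the jar2 alone.

How it is judged:
By the outcome, as a careful person would: the job done as asked, in the order asked, and still so for the second after the job is handed in, with the robot touching nothing.
Of jar1, jar2, jar3, jar4 only 3 to 4 are there at a start; the rules pass over those that are not, and their reading is None.
At some moment in a run one of jar1, jar2, jar3, jar4 may be knocked a few centimetres aside while the robot is not near it.
It also fails if it takes over 210 s, if anything falls off the work surface, if the arm or the gripper's body presses on something with over 40 N, if the wrist force passes 120 N, or if a joint passes its speed limit or range.

ROBOT

A 6-joint arm with a two-finger parallel gripper is mounted at the origin on the work surface. World frame = base frame: x ahead of the robot, y to its left, z up, the work surface at z = 0. Lengths are in m, angles in rad, forces in N, time in s.
With the tool pointing down it reaches from about 0.35 to 0.775 m from the base axis. Payload 7.3 kg.
Tool frame: the origin (TCP) lies midway between the tips of the shut fingers; the grasp point (between the pads) lies 19 mm behind it; z points along the fingers, y is the direction in which the jaws open and shut (so a half turn about z gives the same grasp; the last joint's range is limited). The gripper opens to 92 mm and grips with 3 to 60 N. Pads are 19 mm wide; open, the fingers measure 130 mm over their backs; the gripper's body (75 mm by 190 mm) begins 47 mm behind the grasp point.
Start: joints at [-1.415, 0.342, 1.524, -0, 1.275, -0.146], TCP at [0.156, -0.501, 0.227] pointing down, gripper open.
Joint ranges: [-2.53, 2.53], [-0.77, 2.02], [0.04, 2.7], [-1, 4.14], [0.28, 2.66], [-3.11, 3.11]. Speed limits (rad/s): [2.57, 2.57, 3.14, 3.14, 3.14, 3.14].

INTERFACE

Orientations are given as [roll, pitch, yaw] about the fixed x, y, z axes, in that order (R = Rz(yaw) Ry(pitch) Rx(roll)).
In Python, from cell import status, eyes, job gives the robot as it stands.
- The arm moves only by the tool jog_arm, never from a script. Its argument "series" is a list of rows, each a list of 3 entries, a list of its own where there are three numbers: the gripper command: -1 is shut, 1 is fully open, values between are in proportion, then the shift along the tool's x, y, z in m, then the turn, a rotation vector about the tool's x, y, z in rad. In form: [[grip, [x, y, z], [ax, ay, az]], ...]. A call has 1 to 12 rows; each row is the pose to reach, as a shift and turn from the pose commanded when the call began, along the tool's axes at that moment; what a row does not reach only later rows make up. A row lasts 1/12 s, in which the tool goes at most 41.7 mm and 7.16 degrees, less where a joint would pass 70% of its speed; a pose out of reach is approached as far as the arm can. A call with a gripper value outside its range is refused whole. The fingers move at their own pace and stop on an object; "squeeze" is the grip in N (left out, the last holds). Time passes only in rows, so rows that repeat a pose let the fingers close. It gives the time, the measured TCP pose, the force and the opening at its end, in the units of the state.
- status.observe(): the state, without advancing time (a new reading comes with each control period).
- eyes.read_camera(name): name is "side" or "top" or "wrist"; returns a dict with "img" (420x560x3 uint8, red, green, blue), "range_z" (420x560 float32, m along the optical axis (not along the pixel's ray), 0 where there is no reading), "camera_matrix" (3x3 intrinsics, pixels), "T" (4x4, takes a point from camera to world coordinates); the wrist camera has in their place "tool_from_camera" (4x4, takes a point from camera to tool coordinates, whose origin is the TCP and whose axes are the flange's). Camera axes: x right, y down, z forward; pixel columns grow to the right and rows downward; lengths in m; the calibration is good to about 2 mm. A picture is of the moment at which its call begins: read the wrist's pose just before it.
- job.hand_in(): hands the job in, once; it reports no verdict.
The state is a dict: "time": time; "qpos": joint angles; "qvel": joint speeds; "joint_efforts": joint torques, N m; "tool_pos": TCP position; "tool_rot": TCP orientation; "contact_force": force on the tool from outside, world axes, zero at the start; "torque": the same for the moment, N m; "opening": finger opening in m.
Only numpy, scipy, OpenCV 4.12 (cv2) and the standard library are available. Lean on these libraries where they do the work, as an engineer would, in place of code of your own. Each camera call takes 0.05 s, during which the arm holds its last target.

## Working session

There is one attempt and no reset: what is moved stays moved. The work goes in short steps, Python scripts to look and compute and a tool call to move; the robot and the scene stay as the last step left them, time stands still between calls to the robot, and variables do not carry over. Pictures are saved under pics/ and viewed, and the job is handed in when it is done.

Besides the shell and the picture viewer there is one more tool, called by a JSON object that holds its "fn" and its "kwargs". jog_arm: Moves the arm, as the interface text tells. Its arguments: {"type":"object","properties":{"series":{"type":"array","items":{"type":"array"}},"squeeze":{"type":"number"}},"required":["series"]}

```bash
mkdir -p pics; ls; python3 - <<'E'
from cell import status, eyes
import cv2, numpy as np
s=status.observe(); print({k:np.round(v,3).tolist() for k,v in s.items()})
for n in ["side","top","wrist"]:
    d=eyes.read_camera(n); cv2.imwrite(f"pics/{n}0.png",d["img"][:,:,::-1])
    print(n,np.round(d["camera_matrix"],1).tolist(),np.round(d.get("T",d.get("tool_from_camera")),3).tolist())
E
```

```text
pics
{'time': 0.0, 'qpos': [-1.415, 0.343, 1.525, 0.0, 1.275, -0.146], 'qvel': [0.001, -0.0, 0.001, 0.001, -0.0, 0.001], 'joint_efforts': [0.003, -43.123, -24.422, 0.072, 0.056, -0.0], 'tool_pos': [0.156, -0.501, 0.226], 'tool_rot': [-3.14, -0.0, 0.302], 'contact_force': [0.524, -0.556, 0.512], 'torque': [-0.022, 0.008, 0.035], 'opening': 0.092}
side [[396.8, 0.0, 278.3], [0.0, 396.8, 208.8], [0.0, 0.0, 1.0]] [[-0.95, -0.196, 0.243, 0.227], [-0.312, 0.601, -0.735, 0.822], [-0.002, -0.775, -0.633, 0.787], [0.0, 0.0, 0.0, 1.0]]
top [[396.7, 0.0, 279.9], [0.0, 396.7, 207.8], [0.0, 0.0, 1.0]] [[-0.014, -0.998, 0.059, 0.411], [-1.0, 0.014, -0.003, 0.064], [0.002, -0.059, -0.998, 1.186], [0.0, 0.0, 0.0, 1.0]]
wrist [[312.2, 0.0, 277.4], [0.0, 312.2, 203.2], [0.0, 0.0, 1.0]] [[-0.0, -0.962, -0.274, 0.072], [1.0, -0.0, 0.0, -0.001], [-0.0, -0.274, 0.962, -0.157], [0.0, 0.0, 0.0, 1.0]]
```

View pics/top0.png

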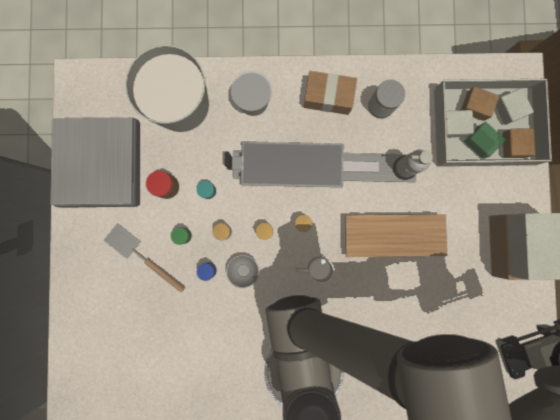

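View pics/side0.png

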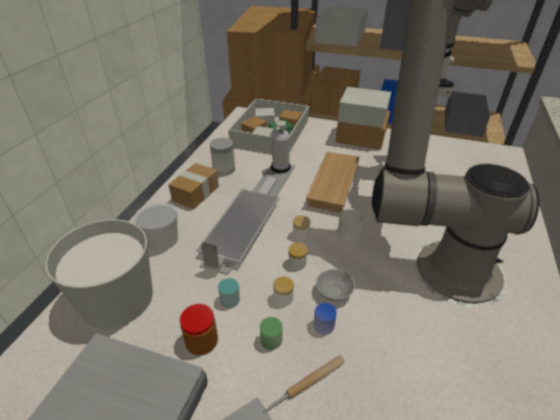

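View pics/wrist0.png

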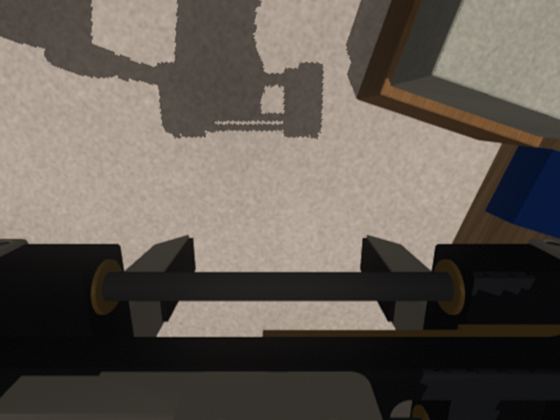

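```bash
cat > h.py <<'E'
import numpy as np, cv2
from cell import status, eyes
from scipy.spatial.transform import Rotation as R
def cam(n):
    s=status.observe(); d=eyes.read_camera(n)
    if n=="wrist":
        T=np.eye(4); T[:3,:3]=R.from_euler("xyz",s["tool_rot"]).as_matrix(); T[:3,3]=s["tool_pos"]
        d["T"]=T@d["tool_from_camera"]
    return d
def ray(d,uv):
    K=d["camera_matrix"]; v=np.linalg.solve(K,np.array([uv[0],uv[1],1.0]))
    return d["T"][:3,3], d["T"][:3,:3]@v
def onplane(d,uv,z):
    o,v=ray(d,uv); return o+v*(z-o[2])/v[2]
def tri(d1,u1,d2,u2):
    o1,v1=ray(d1,u1); o2,v2=ray(d2,u2)
    A=np.stack([v1,-v2],1); t=np.linalg.lstsq(A,o2-o1,rcond=None)[0]
    p,q=o1+t[0]*v1,o2+t[1]*v2
    return (p+q)/2, np.linalg.norm(p-q)
def proj(d,p):
    T=np.linalg.inv(d["T"]); c=T[:3,:3]@np.asarray(p)+T[:3,3]; u=d["camera_matrix"]@c; return u[:2]/u[2]
def depthpt(d,uv):
    o,v=ray(d,uv); return o+v*d["range_z"][int(round(uv[1])),int(round(uv[0]))]
def blobs(d,lo,hi,amin=20):
    h=cv2.cvtColor(d["img"],cv2.COLOR_RGB2HSV); m=cv2.inRange(h,np.array(lo),np.array(hi))
    n,l,st,c=cv2.connectedComponentsWithStats(m)
    return [(c[i].round(1).tolist(),st[i].tolist()) for i in range(1,n) if st[i,4]>=amin]
BRASS=((15,110,90),(28,255,255))
E
python3 - <<'E'
from h import *
t=cam("top"); s=cam("side")
for n,d in (("top",t),("side",s)):
    h=cv2.cvtColor(d["img"],cv2.COLOR_RGB2HSV)
    print(n,blobs(d,*BRASS))
c=cv2.resize(t["img"][130:290,150:450],None,fx=2.6,fy=2.6,interpolation=cv2.INTER_CUBIC); cv2.imwrite("pics/topc.png",c[:,:,::-1])
c=cv2.resize(s["img"][140:360,170:390],None,fx=2.7,fy=2.7,interpolation=cv2.INTER_CUBIC); cv2.imwrite("pics/sidec.png",c[:,:,::-1])
E
```

```text
top [([482.8, 102.1], [468, 88, 30, 28, 469]), ([522.2, 141.9], [511, 129, 23, 26, 560]), ([303.0, 221.1], [295, 215, 17, 15, 154]), ([264.0, 230.7], [256, 223, 17, 16, 206]), ([221.0, 231.3], [213, 224, 17, 16, 210])]
side [([256.5, 18.9], [228, 7, 63, 27, 905]), ([305.6, 10.2], [298, 9, 17, 4, 37]), ([290.3, 114.8], [280, 110, 21, 11, 150]), ([385.1, 122.7], [381, 112, 8, 20, 47]), ([253.8, 122.3], [242, 117, 24, 12, 166]), ([333.1, 179.5], [307, 153, 51, 54, 1703]), ([203.4, 172.2], [188, 165, 29, 23, 214]), ([185.1, 184.5], [170, 177, 31, 16, 293]), ([298.5, 221.0], [294, 216, 11, 11, 79]), ([297.4, 250.3], [289, 243, 18, 16, 215]), ([283.4, 284.6], [274, 277, 19, 16, 244]), ([299.5, 386.7], [287, 378, 28, 19, 188])]
```

View pics/topc.png

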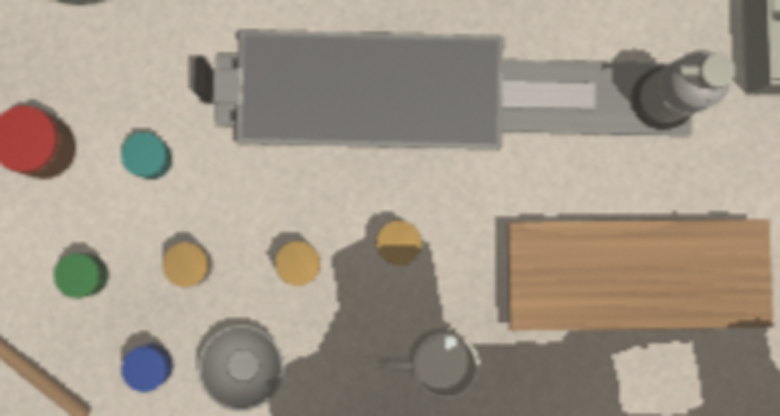

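View pics/sidec.png

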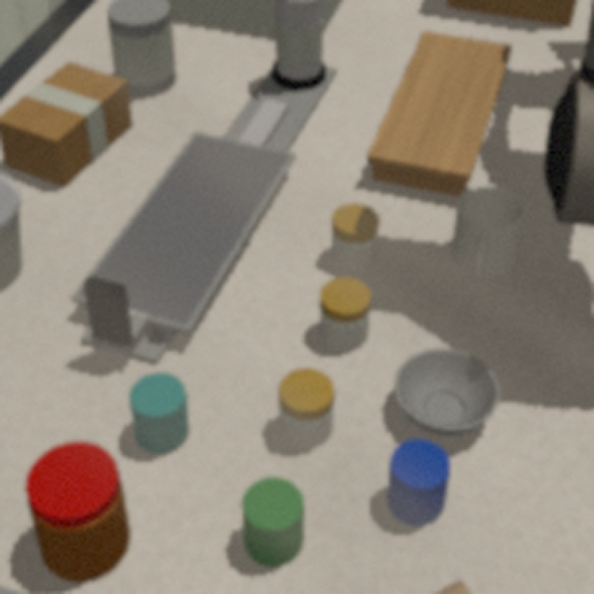

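```bash
cat > meas.py <<'E'
from h import *
t=cam("top"); s=cam("side")
T=[b[0] for b in blobs(t,*BRASS) if b[1][4]>120 and b[0][0]<450]
S=[b[0] for b in blobs(s,*BRASS,60) if 200<b[0][1]<330]
# lid ellipse centres: hue mask centroid; pairs by min skew
for a in T:
    r=[(tri(t,a,s,b),b) for b in S]; (p,e),b=min(r,key=lambda x:x[0][1]+abs(x[0][0][2]-.056)); print("jar",a,b,p.round(4),round(e,4),"plane56",onplane(t,a,.056).round(4),"depth",depthpt(t,a).round(4),"side plane",onplane(s,b,.056).round(4))
def rect(d,pt,z,lo,hi,name):
    h=cv2.cvtColor(d["img"],cv2.COLOR_RGB2HSV); m=cv2.inRange(h,np.array(lo),np.array(hi))
    m=cv2.morphologyEx(m,cv2.MORPH_OPEN,np.ones((5,5)))
    n,l,st,c=cv2.connectedComponentsWithStats(m); i=l[pt[1],pt[0]]; print(name,i,st[i])
    cs,_=cv2.findContours((l==i).astype(np.uint8),cv2.RETR_EXTERNAL,cv2.CHAIN_APPROX_NONE)
    W=np.array([onplane(d,q[0],z)[:2] for q in cs[0]],np.float32)
    r=cv2.minAreaRect(W); print(name,np.round(r[0],4),np.round(r[1],4),round(r[2],2))
    print(cv2.boxPoints(r).round(4).tolist())
    print("depthz",depthpt(t,pt).round(4))
rect(t,(395,235),.045,(5,70,60),(25,255,255),"shelf")
hs=cv2.cvtColor(t["img"],cv2.COLOR_RGB2HSV); 
for p in [(290,165),(240,165),(229,160),(405,165),(420,158),(365,167),(330,130),(350,155)]: print(p,hs[p[1],p[0]],depthpt(t,p).round(3))
E
python3 meas.py
```

```text
jar [302.8, 221.0] [298.6, 220.9] [ 0.4397 -0.0041  0.048 ] 0.001 plane56 [ 0.44   -0.0035  0.056 ] depth [ 0.4401 -0.0037  0.0537] side plane [0.4369 0.0047 0.056 ]
jar [264.0, 230.7] [297.3, 250.4] [0.4125 0.1073 0.0451] 0.0031 plane56 [0.414  0.1073 0.056 ] depth [0.414  0.1074 0.053 ] side plane [0.4082 0.1174 0.056 ]
jar [221.0, 231.3] [283.3, 284.6] [0.4122 0.2303 0.0477] 0.0037 plane56 [0.4139 0.2295 0.056 ] depth [0.4139 0.2297 0.0549] side plane [0.4083 0.2365 0.056 ]
shelf 12 [ 345  214  102   43 4226]
shelf [ 0.3957 -0.2702] [0.1205 0.2895] 0.03
[[0.3352999985218048, -0.12540000677108765], [0.33550000190734863, -0.41499999165534973], [0.4560000002384186, -0.414900004863739], [0.45579999685287476, -0.12540000677108765]]
depthz [0.4115 0.0644 1.1861]
(290, 165) [ 18  11 117] [0.606 0.03  0.028]
(240, 165) [ 22  19 148] [0.608 0.177 0.031]
(229, 160) [17 32 56] [0.613 0.202 0.087]
(405, 165) [19 25 83] [ 0.588 -0.283  0.11 ]
(420, 158) [ 23  29 151] [ 0.593 -0.297  0.185]
(365, 167) [ 16  18 188] [ 0.599 -0.193  0.019]
(330, 130) [ 18  35 195] [ 0.716 -0.094 -0.001]
(350, 155) [ 19  20 143] [ 0.637 -0.152  0.007]
```

```bash
cat > carr.py <<'E'
from h import *
def carrier(t,pr=True):
    hs=cv2.cvtColor(t["img"],cv2.COLOR_RGB2HSV)
    m=((hs[:,:,2]<135)&(hs[:,:,1]<40)&(hs[:,:,2]>95)).astype(np.uint8); m[:135]=0; m[195:]=0; m[:,:225]=0; m[:,420:]=0
    m=cv2.morphologyEx(m,cv2.MORPH_OPEN,np.ones((5,5)))
    n,l,st,c=cv2.connectedComponentsWithStats(m); i=1+np.argmax(st[1:,4])
    cs,_=cv2.findContours((l==i).astype(np.uint8),cv2.RETR_EXTERNAL,cv2.CHAIN_APPROX_NONE)
    W=np.array([onplane(t,q[0],.03)[:2] for q in cs[0]],np.float32)
    r=cv2.minAreaRect(W)
    if pr: print("plate",st[i],np.round(r[0],4),np.round(r[1],4),round(r[2],2))
    return r
def cloud(t):
    v,u=np.mgrid[0:420,0:560]; z=t["range_z"]; K=t["camera_matrix"]
    P=np.stack([(u-K[0,2])/K[0,0]*z,(v-K[1,2])/K[1,1]*z,z],-1)@t["T"][:3,:3].T+t["T"][:3,3]
    return P,u,v
if __name__=="__main__":
    t=cam("top"); s=cam("side"); carrier(t)
    for n,d in(("top",t),("side",s)):
        P,u,v=cloud(d); near=(abs(P[...,0]-.6)<.08)&(d["range_z"]>0)
        m=near&(P[...,2]>.095)&(P[...,2]<.108)&(P[...,1]>.12)&(P[...,1]<.26); print(n,"tab",m.sum(),P[m].mean(0).round(4) if m.any() else 0, P[m].min(0).round(3),P[m].max(0).round(3))
        m=near&(P[...,2]>.165)&(P[...,2]<.2)&(P[...,1]<-.2)&(P[...,1]>-.4); print(n,"cap",m.sum(),np.median(P[m],0).round(4) if m.any() else 0,P[m].min(0).round(3),P[m].max(0).round(3),u[m].mean(),v[m].mean())
        m=near&(P[...,2]>.022)&(P[...,2]<.038)&(P[...,1]>-.13)&(P[...,1]<.2); print(n,"plate",m.sum(),P[m].mean(0).round(4), P[m].min(0).round(3),P[m].max(0).round(3))
    c=cv2.resize(t["img"][140:190,215:435],None,fx=3.6,fy=3.6,interpolation=cv2.INTER_CUBIC); cv2.imwrite("pics/carr.png",c[:,:,::-1])
    c=cv2.resize(s["img"][110:280,190:320],None,fx=3.5,fy=3.5,interpolation=cv2.INTER_CUBIC); cv2.imwrite("pics/carrs.png",c[:,:,::-1])
E
python3 carr.py
```

```text
plate [ 241  142  101   43 3961] [0.611 0.027] [0.295  0.1215] 88.2
top tab 67 [0.615  0.2078 0.1019] [0.596 0.202 0.097] [0.636 0.214 0.107]
top cap 185 [ 0.5968 -0.3065  0.1834] [ 0.581 -0.327  0.167] [ 0.613 -0.277  0.189] 422.7891891891892 156.88108108108108
top plate 4575 [0.6091 0.0293 0.0308] [ 0.541 -0.13   0.023] [0.679 0.2   0.038]
side tab 71 [0.6109 0.2104 0.0994] [0.591 0.201 0.095] [0.63  0.216 0.103]
side cap 88 [ 0.5898 -0.3006  0.1784] [ 0.577 -0.326  0.165] [ 0.608 -0.275  0.185] 280.2386363636364 125.13636363636364
side plate 2960 [0.6008 0.0369 0.0287] [ 0.535 -0.126  0.023] [0.675 0.199 0.034]
```

View pics/carr.png

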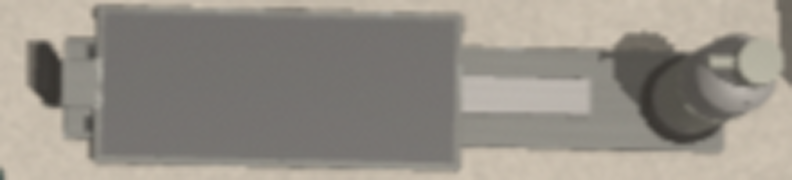

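View pics/carrs.png

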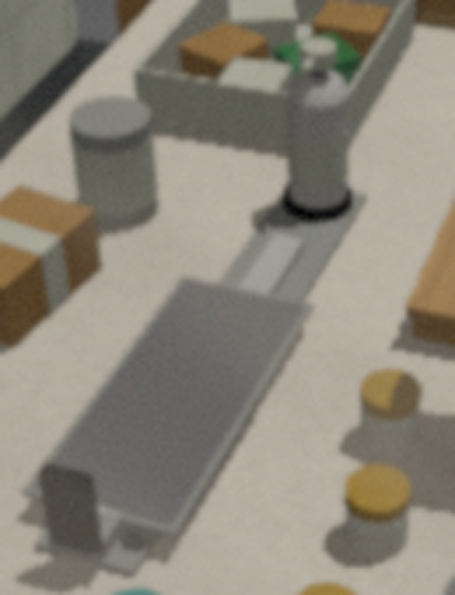

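{"fn": "jog_arm", "kwargs": {"series": [[1,[0.035,-0.0325,0],[0,0,-0.106]],[1,[0.07,-0.065,0],[0,0,-0.212]],[1,[0.105,-0.0975,0],[0,0,-0.318]],[1,[0.14,-0.13,0],[0,0,-0.424]],[1,[0.175,-0.163,0],[0,0,-0.53]],[1,[0.21,-0.195,0],[0,0,-0.635]],[1,[0.244,-0.228,0],[0,0,-0.74]],[1,[0.279,-0.26,0],[0,0,-0.846]],[1,[0.314,-0.293,0],[0,0,-0.952]],[1,[0.349,-0.325,0],[0,0,-1.058]],[1,[0.384,-0.358,0],[0,0,-1.164]],[1,[0.419,-0.39,0],[0,0,-1.269]]]}}

```text
time: 1.45
tool_pos: [0.4047, -0.0651, 0.2271]
tool_rot: [3.141, 0.001, 1.576]
contact_force: [1.8, 0.1, 0.2]
opening: 0.0919
```

{"fn": "jog_arm", "kwargs": {"series": [[1,[0,0,0],[0,0,0]],[1,[0,0,0],[0,0,0]]]}}

```text
time: 1.62
tool_pos: [0.4047, -0.0651, 0.2267]
tool_rot: [-3.142, 0.0, 1.576]
contact_force: [0.1, -0.7, 0.7]
opening: 0.0916
```

```bash
python3 - <<'E'
from h import *
s=status.observe(); print(s["tool_pos"],s["tool_rot"],s["qpos"],s["time"])
for n in("top","side","wrist"):
    d=cam(n); cv2.imwrite(f"pics/{n}1.png",d["img"][:,:,::-1])
E
```

```text
[ 0.40465323 -0.06505392  0.22670802] [-3.14158848e+00  2.12242975e-04  1.57628156e+00] [-3.46749115e-01  1.29304324e-01  1.80989880e+00 -2.15088244e-04
  1.20232022e+00 -3.52156884e-01] 1.6167
```

View pics/top1.png

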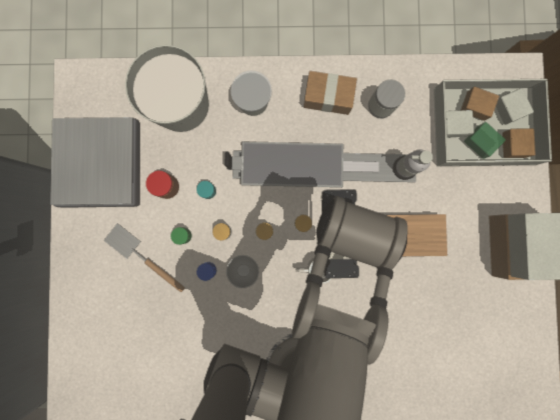

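View pics/wrist1.png

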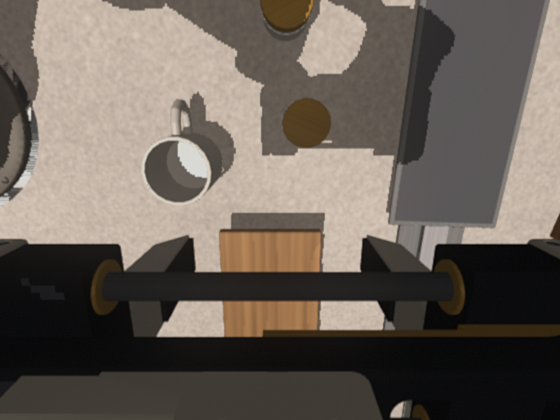

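View pics/side1.png

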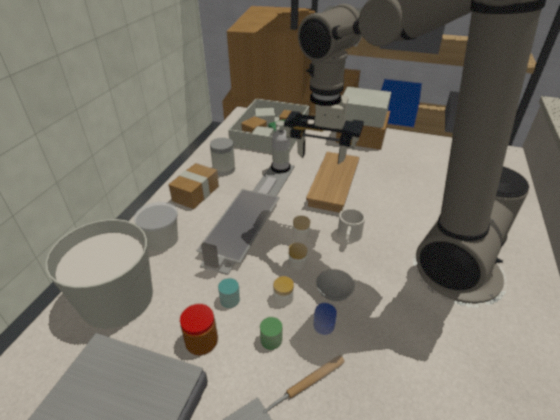

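```bash
cat > wj.py <<'E'
from h import *
def wjars(z=.056,amin=200,pr=True):
    w=cam("wrist"); h=cv2.cvtColor(w["img"],cv2.COLOR_RGB2HSV)
    m=cv2.inRange(h,np.array((13,120,35)),np.array((28,255,255))); m=cv2.morphologyEx(m,cv2.MORPH_OPEN,np.ones((7,7)))
    out=[]
    for c in cv2.findContours(m,cv2.RETR_EXTERNAL,cv2.CHAIN_APPROX_NONE)[0]:
        if cv2.contourArea(c)<amin or len(c)<8: continue
        (u,v),r=cv2.minEnclosingCircle(c); e=cv2.fitEllipse(cv2.convexHull(c)) if len(cv2.convexHull(c))>=5 else None
        x,y,ww,hh=cv2.boundingRect(c)
        p=onplane(w,e[0],z)
        if pr: print("wrist",np.round(e[0],1),np.round(e[1],1),"bb",x,y,ww,hh,p.round(4),"depth",depthpt(w,e[0]).round(4))
        out.append(p)
    return w,out
if __name__=="__main__":
    import sys
    wjars(float(sys.argv[1]) if len(sys.argv)>1 else .056)
E
python3 wj.py
```

```text
wrist [484.2 331.5] [ 14.8 194.5] bb 395 325 165 12 [ 0.6568 -0.2524  0.056 ] depth [ 0.4536 -0.0458  0.3176]
wrist [270.9 313.6] [ 93.8 186.4] bb 224 301 94 36 [ 0.3937 -0.2264  0.056 ] depth [ 0.3933 -0.2353  0.0435]
wrist [449.2 286.7] [29.4 57.4] bb 436 260 29 54 [ 0.6045 -0.19    0.056 ] depth [ 0.4486 -0.0387  0.3087]
wrist [105.5 287. ] [29.4 56.9] bb 91 260 28 54 [ 0.1985 -0.1897  0.056 ] depth [ 0.3563 -0.0381  0.3095]
wrist [270.2 251.8] [102.2 112.2] bb 220 230 101 42 [ 0.3936 -0.1448  0.056 ] depth [ 0.3932 -0.1506  0.0434]
wrist [306.3 121.9] [46.8 48.5] bb 283 98 47 48 [ 0.4315 -0.0013  0.056 ] depth [ 0.4315 -0.0014  0.0549]
wrist [2.866e+02 1.000e-01] [51.2 60.4] bb 261 0 52 31 [0.4108 0.1072 0.056 ] depth [0.4108 0.1072 0.0557]
```

```bash
python3 - <<'E'
from h import *
from carr import cloud
w=cam("wrist"); P,u,v=cloud(w); 
m=(u>135)&(u<225)&(v>95)&(v<205)&(P[...,2]>.03)&(P[...,2]<.2); print(m.sum(),P[m].min(0),P[m].max(0))
c=cv2.resize(w["img"][60:230,100:360],None,fx=3,fy=3); cv2.imwrite("pics/mug.png",c[:,:,::-1])
E
```

```text
2670 [ 0.26317914 -0.08474386  0.03003737] [0.3346715  0.02192199 0.07155828]
```

View pics/mug.png

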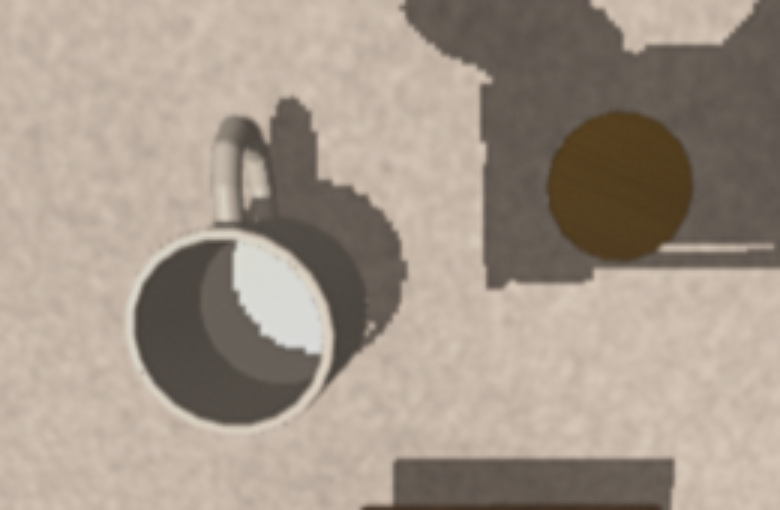

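{"fn": "jog_arm", "kwargs": {"series": [[1,[0.032,0.0135,0],[0,0,0]],[1,[0.0635,0.027,0],[0,0,0]],[1,[0.0635,0.027,0.01],[0,0,0]],[1,[0.0635,0.027,0.045],[0,0,0]],[1,[0.0635,0.027,0.085],[0,0,0]],[1,[0.0635,0.027,0.125],[0,0,0]],[1,[0.0635,0.027,0.16],[0,0,0]],[1,[0.0635,0.027,0.19],[0,0,0]],[1,[0.0635,0.027,0.207],[0,0,0]],[1,[0.0635,0.027,0.207],[0,0,0]],[1,[0.0635,0.027,0.207],[0,0,0]]], "squeeze": 15}}

```text
time: 2.78
tool_pos: [0.4307, -0.0047, 0.0195]
tool_rot: [-3.14, -0.0, 1.568]
contact_force: [-0.8, 0.1, 0.3]
opening: 0.0921
```

{"fn": "jog_arm", "kwargs": {"series": [[-1,[0,0,0],[0,0,0]],[-1,[0,0,0],[0,0,0]],[-1,[0,0,0],[0,0,0]],[-1,[0,0,0],[0,0,0]],[-1,[0,0,0],[0,0,0]],[-1,[0,0,0],[0,0,0]],[-1,[0,0,0],[0,0,0]]]}}

```text
time: 3.37
tool_pos: [0.4316, -0.0037, 0.02]
tool_rot: [3.14, 0.0, 1.571]
contact_force: [0.6, 0.3, 0.5]
opening: 0.0494
```

{"fn": "jog_arm", "kwargs": {"series": [[-1,[0,0,-0.015],[0,0,0]],[-1,[0,0,-0.045],[0,0,0]],[-1,[0,0,-0.07],[0,0,0]],[-1,[-0.004,0.015,-0.08],[0,0,0]],[-1,[-0.011,0.045,-0.08],[0,0,0]],[-1,[-0.02,0.08,-0.08],[0,0,0]],[-1,[-0.029,0.115,-0.08],[0,0,0]],[-1,[-0.037,0.148,-0.08],[0,0,0]],[-1,[-0.042,0.168,-0.078],[0,0,0]],[-1,[-0.044,0.177,-0.065],[0,0,0]],[-1,[-0.044,0.177,-0.05],[0,0,0]],[-1,[-0.044,0.177,-0.04],[0,0,0]]]}}

```text
time: 4.37
tool_pos: [0.6074, -0.0476, 0.0574]
tool_rot: [-3.139, -0.001, 1.571]
contact_force: [-0.3, 0.1, -2.9]
opening: 0.0498
```

{"fn": "jog_arm", "kwargs": {"series": [[-1,[0,0,0.004],[0,0,0]],[-1,[0,0,0.008],[0,0,0]],[-1,[0,0,0.009],[0,0,0]],[-1,[0,0,0.009],[0,0,0]]]}}

```text
time: 4.7
tool_pos: [0.608, -0.0476, 0.051]
tool_rot: [3.141, 0.0, 1.571]
contact_force: [0.1, 0.5, -1.8]
opening: 0.0496
```

{"fn": "jog_arm", "kwargs": {"series": [[-1,[0,0,0.0005],[0,0,0]],[-1,[0,0,0.001],[0,0,0]],[0.7,[0,0,0.001],[0,0,0]],[0.7,[0,0,0.001],[0,0,0]],[0.7,[0,0,0.001],[0,0,0]],[0.7,[0,0,0.001],[0,0,0]]]}}

```text
time: 5.2
tool_pos: [0.6083, -0.0477, 0.0501]
tool_rot: [3.141, 0.0, 1.571]
contact_force: [-0.1, -0.4, 0.6]
opening: 0.0718
```

{"fn": "jog_arm", "kwargs": {"series": [[1,[0,0,-0.03],[0,0,0]],[1,[0,0,-0.07],[0,0,0]],[1,[0,0,-0.11],[0,0,0]],[1,[0,-0.03,-0.149],[0,0,0]],[1,[0,-0.07,-0.149],[0,0,0]],[1,[0,-0.11,-0.149],[0,0,0]],[1,[0.03,-0.14,-0.149],[0,0,0]],[1,[0.06,-0.17,-0.149],[0,0,0]],[1,[0.08,-0.195,-0.149],[0,0,0]],[1,[0.08,-0.195,-0.149],[0,0,0]]]}}

```text
time: 6.03
tool_pos: [0.408, 0.0353, 0.1988]
tool_rot: [-3.139, -0.001, 1.573]
contact_force: [0.0, 0.1, -0.1]
opening: 0.092
```

```bash
python3 - <<'E'
from wj import *
w,o=wjars(); cv2.imwrite("pics/w2.png",w["img"][:,:,::-1])
s=status.observe(); print(s["tool_pos"],s["tool_rot"])
t=cam("top"); cv2.imwrite("pics/t2.png",t["img"][:,:,::-1])
E
```

```text
wrist [484.5 331.5] [ 15.  192.8] bb 396 325 164 12 [ 0.6395 -0.1251  0.056 ] depth [0.4587 0.057  0.2889]
wrist [266.5 326.3] [ 29.2 114.3] bb 217 312 101 26 [ 0.3939 -0.1195  0.056 ] depth [ 0.3934 -0.1291  0.0434]
wrist [449.2 286.7] [29.4 57.4] bb 436 260 29 54 [ 0.5912 -0.0686  0.056 ] depth [0.4534 0.0643 0.28  ]
wrist [105.5 286.9] [29.4 56.7] bb 91 260 28 55 [ 0.22   -0.0704  0.056 ] depth [0.3598 0.064  0.2803]
wrist [282.6 113.9] [51.9 53.8] bb 257 88 52 53 [0.4106 0.11   0.056 ] depth [0.4106 0.11   0.0552]
[0.41095191 0.03388992 0.19925382] [ 3.14133939e+00 -1.06492293e-04  1.57338334e+00]
```

View pics/w2.png

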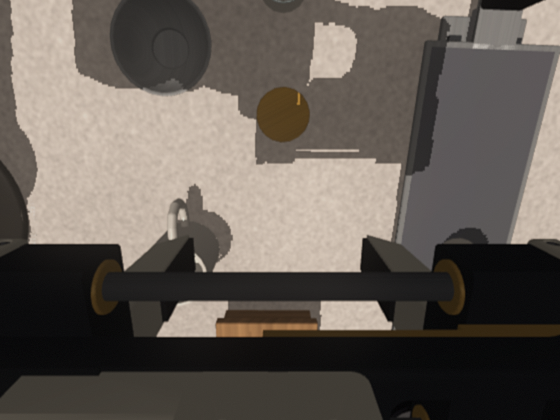

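View pics/t2.png

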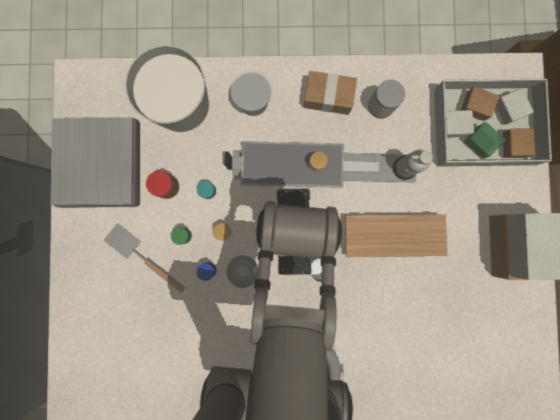

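{"fn": "jog_arm", "kwargs": {"series": [[1,[0.035,0,0],[0,0,0]],[1,[0.076,0,0],[0,0,0]],[1,[0.076,0,0.02],[0,0,0]],[1,[0.076,0,0.06],[0,0,0]],[1,[0.076,0,0.1],[0,0,0]],[1,[0.076,0,0.14],[0,0,0]],[1,[0.076,0,0.165],[0,0,0]],[1,[0.076,0,0.179],[0,0,0]],[1,[0.076,0,0.179],[0,0,0]],[1,[0.076,0,0.179],[0,0,0]]]}}

```text
time: 6.97
tool_pos: [0.4138, 0.1079, 0.0192]
tool_rot: [-3.141, 0.0, 1.57]
contact_force: [0.6, 0.0, 0.8]
opening: 0.0921
```

{"fn": "jog_arm", "kwargs": {"series": [[-1,[0,0,0],[0,0,0]],[-1,[0,0,0],[0,0,0]],[-1,[0,0,0],[0,0,0]],[-1,[0,0,0],[0,0,0]],[-1,[0,0,0],[0,0,0]],[-1,[0,0,0],[0,0,0]],[-1,[0,0,0],[0,0,0]]]}}

```text
time: 7.55
tool_pos: [0.413, 0.1084, 0.0199]
tool_rot: [3.141, 0.0, 1.571]
contact_force: [-0.5, 0.0, 2.2]
opening: 0.0498
```

{"fn": "jog_arm", "kwargs": {"series": [[-1,[0,0,-0.015],[0,0,0]],[-1,[0,0,-0.045],[0,0,0]],[-1,[0,0,-0.075],[0,0,0]],[-1,[-0.007,0.017,-0.08],[0,0,0]],[-1,[-0.021,0.05,-0.08],[0,0,0]],[-1,[-0.036,0.088,-0.08],[0,0,0]],[-1,[-0.052,0.126,-0.08],[0,0,0]],[-1,[-0.066,0.16,-0.08],[0,0,0]],[-1,[-0.077,0.186,-0.078],[0,0,0]],[-1,[-0.081,0.197,-0.065],[0,0,0]],[-1,[-0.081,0.197,-0.05],[0,0,0]],[-1,[-0.081,0.197,-0.04],[0,0,0]]]}}

```text
time: 8.55
tool_pos: [0.6096, 0.0269, 0.0576]
tool_rot: [-3.139, -0.0, 1.57]
contact_force: [0.1, -0.1, -1.8]
opening: 0.0499
```

{"fn": "jog_arm", "kwargs": {"series": [[-1,[0,0,0.004],[0,0,0]],[-1,[0,0,0.008],[0,0,0]],[-1,[0,0,0.0095],[0,0,0]],[-1,[0,0,0.0095],[0,0,0]]]}}

```text
time: 8.88
tool_pos: [0.61, 0.0276, 0.0506]
tool_rot: [3.141, 0.0, 1.571]
contact_force: [-0.5, 0.3, -1.7]
opening: 0.0498
```

Release, rise, and go over towards the third jar.

{"fn": "jog_arm", "kwargs": {"series": [[-1,[0,0,0.0005],[0,0,0]],[0.7,[0,0,0.0005],[0,0,0]],[0.7,[0,0,0.0005],[0,0,0]],[0.7,[0,0,0.0005],[0,0,0]],[0.7,[0,0,0.0005],[0,0,0]]]}}

```text
time: 9.3
tool_pos: [0.6103, 0.0273, 0.0502]
tool_rot: [3.141, 0.0, 1.571]
contact_force: [-0.8, -0.4, -0.6]
opening: 0.0716
```

{"fn": "jog_arm", "kwargs": {"series": [[1,[0,0,-0.03],[0,0,0]],[1,[0,0,-0.07],[0,0,0]],[1,[0,0,-0.11],[0,0,0]],[1,[0,-0.03,-0.149],[0,0,0]],[1,[0.02,-0.065,-0.149],[0,0,0]],[1,[0.04,-0.1,-0.149],[0,0,0]],[1,[0.06,-0.135,-0.149],[0,0,0]],[1,[0.08,-0.165,-0.149],[0,0,0]],[1,[0.1,-0.19,-0.149],[0,0,0]],[1,[0.12,-0.2,-0.149],[0,0,0]],[1,[0.12,-0.2,-0.149],[0,0,0]]]}}

```text
time: 10.22
tool_pos: [0.4078, 0.1497, 0.1993]
tool_rot: [3.141, -0.001, 1.573]
contact_force: [0.4, 0.3, -0.9]
opening: 0.0915
```

```bash
python3 - <<'E'
from wj import *
w,o=wjars(); cv2.imwrite("pics/w3.png",w["img"][:,:,::-1])
s=status.observe(); print(s["tool_pos"],s["tool_rot"])
t=cam("top"); cv2.imwrite("pics/t3.png",t["img"][:,:,::-1])
E
```

```text
wrist [485.2 331.2] [ 16.5 191.2] bb 396 324 164 13 [ 0.6415 -0.0113  0.056 ] depth [0.4573 0.1725 0.2909]
wrist [449.2 286.6] [29.5 57.6] bb 436 260 29 55 [0.5922 0.0453 0.056 ] depth [0.4526 0.1791 0.2813]
wrist [105.3 287. ] [29.1 56.8] bb 91 260 28 55 [0.2202 0.0439 0.056 ] depth [0.3601 0.1792 0.282 ]
wrist [282.5 104.1] [52.4 54.8] bb 257 77 52 55 [0.4107 0.2331 0.056 ] depth [0.4107 0.2331 0.0546]
[0.40932251 0.14853175 0.19931892] [ 3.14028685e+00 -2.25750101e-04  1.57375991e+00]
```

View pics/w3.png

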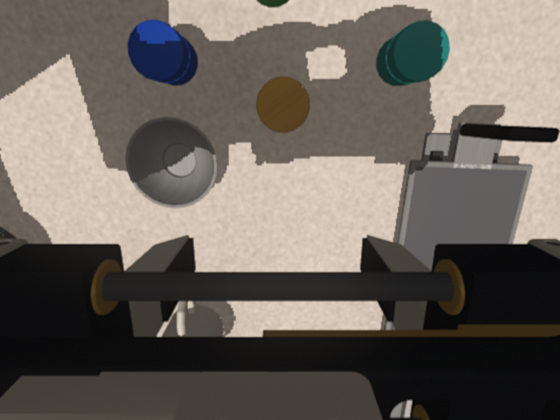

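View pics/t3.png

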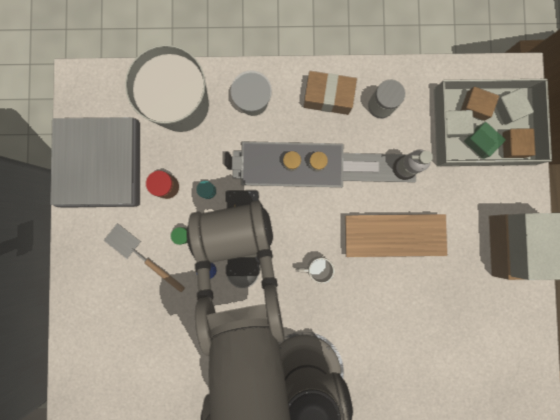

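{"fn": "jog_arm", "kwargs": {"series": [[1,[0.04,0,0],[0,0,0]],[1,[0.08,0.001,0],[0,0,0]],[1,[0.0845,0.0015,0.02],[0,0,0]],[1,[0.0845,0.0015,0.06],[0,0,0]],[1,[0.0845,0.0015,0.1],[0,0,0]],[1,[0.0845,0.0015,0.14],[0,0,0]],[1,[0.0845,0.0015,0.165],[0,0,0]],[1,[0.0845,0.0015,0.179],[0,0,0]],[1,[0.0845,0.0015,0.179],[0,0,0]],[1,[0.0845,0.0015,0.179],[0,0,0]]]}}

```text
time: 11.15
tool_pos: [0.4122, 0.2311, 0.0192]
tool_rot: [-3.14, 0.001, 1.57]
contact_force: [0.6, 0.0, 0.5]
opening: 0.0921
```

{"fn": "jog_arm", "kwargs": {"series": [[-1,[0,0,0],[0,0,0]],[-1,[0,0,0],[0,0,0]],[-1,[0,0,0],[0,0,0]],[-1,[0,0,0],[0,0,0]],[-1,[0,0,0],[0,0,0]],[-1,[0,0,0],[0,0,0]],[-1,[0,0,0],[0,0,0]]]}}

```text
time: 11.73
tool_pos: [0.4118, 0.232, 0.02]
tool_rot: [3.141, -0.0, 1.571]
contact_force: [1.6, -0.1, 0.8]
opening: 0.0495
```

{"fn": "jog_arm", "kwargs": {"series": [[-1,[0,0,-0.015],[0,0,0]],[-1,[0,0,-0.045],[0,0,0]],[-1,[0,0,-0.075],[0,0,0]],[-1,[-0.011,0.017,-0.08],[0,0,0]],[-1,[-0.032,0.05,-0.08],[0,0,0]],[-1,[-0.056,0.086,-0.08],[0,0,0]],[-1,[-0.079,0.122,-0.08],[0,0,0]],[-1,[-0.101,0.156,-0.08],[0,0,0]],[-1,[-0.12,0.185,-0.078],[0,0,0]],[-1,[-0.13,0.2,-0.065],[0,0,0]],[-1,[-0.13,0.2005,-0.05],[0,0,0]],[-1,[-0.13,0.2005,-0.04],[0,0,0]]]}}

```text
time: 12.73
tool_pos: [0.6118, 0.1007, 0.0574]
tool_rot: [-3.139, 0.0, 1.569]
contact_force: [-2.1, 1.3, -2.0]
opening: 0.0498
```

{"fn": "jog_arm", "kwargs": {"series": [[-1,[0,0,0.004],[0,0,0]],[-1,[0,0,0.008],[0,0,0]],[-1,[0,0,0.0095],[0,0,0]],[-1,[0,0,0.0095],[0,0,0]]]}}

```text
time: 13.07
tool_pos: [0.6118, 0.1025, 0.0506]
tool_rot: [3.141, 0.0, 1.572]
contact_force: [0.5, 0.5, -3.1]
opening: 0.0495
```

{"fn": "jog_arm", "kwargs": {"series": [[-1,[0,0,0.0005],[0,0,0]],[0.7,[0,0,0.0005],[0,0,0]],[0.7,[0,0,0.0005],[0,0,0]],[0.7,[0,0,0.0005],[0,0,0]],[0.7,[0,0,0.0005],[0,0,0]]]}}

```text
time: 13.48
tool_pos: [0.6124, 0.1019, 0.0503]
tool_rot: [3.14, 0.0, 1.571]
contact_force: [-0.8, -0.2, 0.3]
opening: 0.0717
```

{"fn": "jog_arm", "kwargs": {"series": [[1,[0,0,-0.03],[0,0,0]],[1,[0,0,-0.07],[0,0,0]],[1,[0,0,-0.11],[0,0,0]],[1,[0,-0.02,-0.149],[0,0,0]],[1,[0.0,-0.06,-0.149],[0,0,0]],[1,[0.0,-0.1,-0.149],[0,0,0]],[1,[0,-0.14,-0.149],[0,0,0]],[1,[0,-0.18,-0.149],[0,0,0]],[1,[0,-0.18,-0.149],[0,0,0]]]}}

```text
time: 14.23
tool_pos: [0.4234, 0.102, 0.1976]
tool_rot: [-3.133, 0.0, 1.572]
contact_force: [0.7, 0.1, 0.1]
opening: 0.0918
```

```bash
python3 - <<'E'
from h import *
t=cam("top"); cv2.imwrite("pics/t4.png",t["img"][:,:,::-1])
c=cv2.resize(t["img"][120:210,200:440],None,fx=3.3,fy=3.3,interpolation=cv2.INTER_CUBIC); cv2.imwrite("pics/t4c.png",c[:,:,::-1])
print(blobs(t,*BRASS)); print(status.observe()["tool_pos"])
E
```

```text
[([482.8, 101.9], [468, 88, 30, 28, 478]), ([522.2, 142.0], [511, 129, 23, 27, 555]), ([265.0, 159.5], [257, 151, 17, 18, 233]), ([291.5, 159.8], [283, 152, 18, 17, 229]), ([318.1, 160.2], [310, 152, 17, 17, 227])]
[0.42827442 0.10199786 0.19881677]
```

View pics/t4c.png

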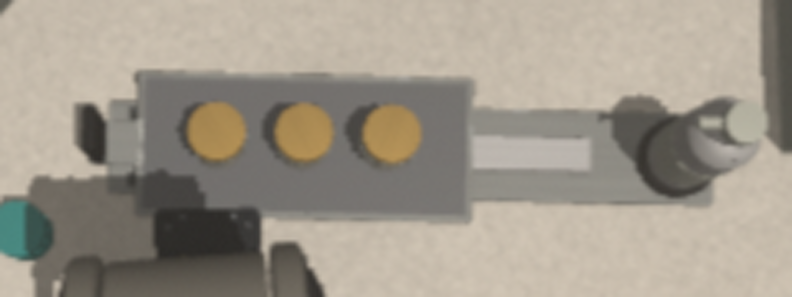

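View pics/t4.png

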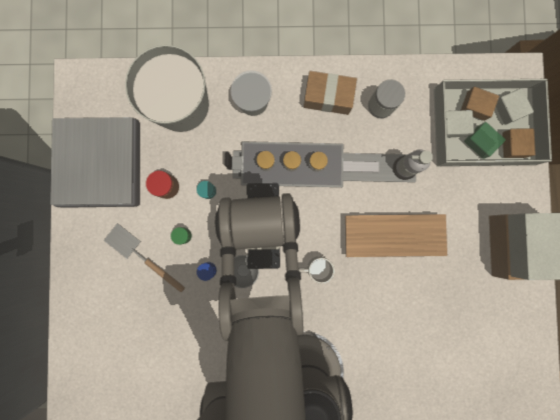

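{"fn": "jog_arm", "kwargs": {"series": [[1,[0.01,0.018,0],[0,0,0.12]],[1,[0.02,0.036,0],[0,0,0.24]],[1,[0.03,0.054,0],[0,0,0.36]],[1,[0.04,0.072,0],[0,0,0.48]],[1,[0.05,0.09,0],[0,0,0.6]],[1,[0.06,0.108,0],[0,0,0.72]],[1,[0.07,0.126,0],[0,0,0.84]],[1,[0.08,0.144,0],[0,0,0.96]],[1,[0.09,0.162,0],[0,0,1.08]],[1,[0.1,0.18,0],[0,0,1.2]],[1,[0.108,0.188,0],[0,0,1.32]],[1,[0.108,0.188,0],[0,0,1.44]]], "squeeze": 30}}

```text
time: 15.28
tool_pos: [0.6228, 0.2113, 0.1979]
tool_rot: [-3.141, -0.002, 0.125]
contact_force: [-0.2, -0.4, 0.7]
opening: 0.0917
```

{"fn": "jog_arm", "kwargs": {"series": [[0.5,[0,0,0.0],[0,0,0.1]],[0.5,[0,0,0.0],[0,0,0.162]],[0.5,[0,0,0.0],[0,0,0.162]],[0.5,[0,0,0.0],[0,0,0.162]]]}}

```text
time: 15.62
tool_pos: [0.621, 0.2099, 0.1985]
tool_rot: [-3.142, -0.001, -0.029]
contact_force: [0.4, -0.1, -0.1]
opening: 0.071
```

```bash
python3 - <<'E'
from h import *
s=status.observe(); print(s["tool_pos"],s["tool_rot"],s["qpos"],s["time"],s["opening"])
d=cam("wrist"); cv2.imwrite("pics/w5.png",d["img"][:,:,::-1])
d=cam("side"); cv2.imwrite("pics/s5.png",d["img"][:,:,::-1])
E
```

```text
[0.62098533 0.20991374 0.19852236] [-3.14150004e+00 -7.26243777e-04 -2.93211391e-02] [ 2.09197533e-01  6.06292946e-01  1.16805216e+00 -8.33213433e-05
  1.36651998e+00  1.80933184e+00] 15.6167 0.0710303279233273
```

View pics/w5.png

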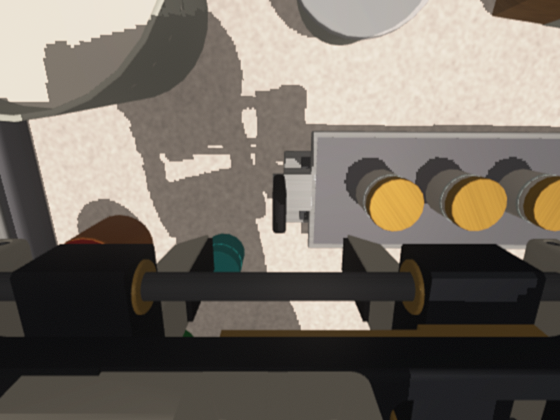

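View pics/s5.png

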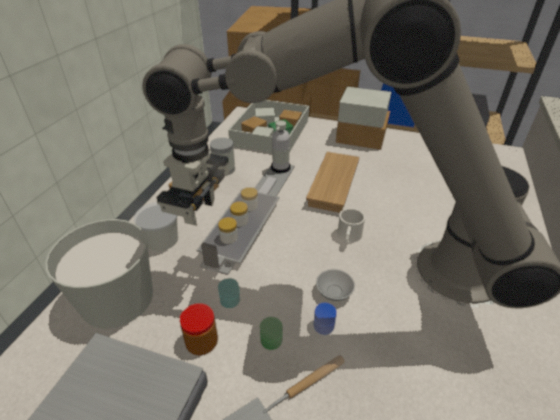

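```bash
python3 - <<'E'
from h import *
d=cam("wrist"); g=cv2.cvtColor(d["img"],cv2.COLOR_RGB2GRAY)
m=(g<45).astype(np.uint8); m[240:]=0; m[:150]=0; m[:,:260]=0; m[:,300:]=0
n,l,st,c=cv2.connectedComponentsWithStats(m); 
for i in range(1,n):
    if st[i,4]>50:
        print(st[i],c[i],onplane(d,c[i],.102))
        x,y,w,h=st[i,:4]
        print(onplane(d,(x,y+h/2),.102),onplane(d,(x+w,y+h/2),.102),onplane(d,(x+w/2,y),.102),onplane(d,(x+w/2,y+h),.102))
        print("depth",depthpt(d,c[i]))
E
```

```text
[273 174  12  58 576] [278.53819444 201.78298611] [0.62182502 0.20924968 0.102     ]
[0.62089901 0.21395429 0.102     ] [0.62059486 0.20382721 0.102     ] [0.6455322  0.20818398 0.102     ] [0.59461864 0.20963591 0.102     ]
depth [0.62144728 0.20925532 0.10064729]
```

{"fn": "jog_arm", "kwargs": {"series": [[0.5,[-0.002,0,0.03],[0,0,0]],[0.5,[-0.003,0,0.065],[0,0,0]],[0.5,[-0.003,0,0.1],[0,0,0]],[0.5,[-0.003,0,0.125],[0,0,0]],[0.5,[-0.003,0,0.1365],[0,0,0]],[0.5,[-0.003,0,0.1365],[0,0,0]]]}}

```text
time: 16.27
tool_pos: [0.6155, 0.2095, 0.0592]
tool_rot: [3.14, 0.005, -0.031]
contact_force: [0.2, -0.4, -0.7]
opening: 0.0687
```

{"fn": "jog_arm", "kwargs": {"series": [[-1,[0,0,0],[0,0,0]],[-1,[0,0,0],[0,0,0]],[-1,[0,0,0],[0,0,0]],[-1,[0,0,0],[0,0,0]],[-1,[0,0,0],[0,0,0]],[-1,[0,0,0],[0,0,0]],[-1,[0,0,0],[0,0,0]],[-1,[0,0,0],[0,0,0]]]}}

```text
time: 16.93
tool_pos: [0.6171, 0.2099, 0.0624]
tool_rot: [3.142, -0.0, -0.031]
contact_force: [-0.6, -0.1, 0.3]
opening: 0.0201
```

{"fn": "jog_arm", "kwargs": {"series": [[-1,[0,0,0],[0,0,0]],[-1,[0,0,0],[0,0,0]],[-1,[0,0,0],[0,0,0]]]}}

```text
time: 17.18
tool_pos: [0.6171, 0.2098, 0.0622]
tool_rot: [3.141, 0.0, -0.032]
contact_force: [0.0, -0.0, 1.6]
opening: 0.0118
```

{"fn": "jog_arm", "kwargs": {"series": [[-1,[0,0.002,0],[0,0,0]],[-1,[0,0.006,0],[0,0,0]],[-1,[0,0.012,0],[0,0,0]],[-1,[0,0.02,0],[0,0,0]],[-1,[0,0.03,0],[0,0,0]],[-1,[0,0.04,0],[0,0,0]],[-1,[0,0.05,0],[0,0,0]],[-1,[0,0.06,0],[0,0,0]],[-1,[0,0.068,0],[0,0,0]],[-1,[0,0.075,0],[0,0,0]],[-1,[0,0.079,0],[0,0,0]],[-1,[0,0.08,0],[0,0,0]]]}}

```text
time: 18.18
tool_pos: [0.6142, 0.1288, 0.0622]
tool_rot: [3.141, 0.001, -0.032]
contact_force: [-4.2, 1.4, 1.3]
opening: 0.0117
```

{"fn": "jog_arm", "kwargs": {"series": [[-1,[0,0.003,0],[0,0,0]],[-1,[0,0.007,0],[0,0,0]],[-1,[0,0.011,0],[0,0,0]],[-1,[0,0.015,0],[0,0,0]],[-1,[0,0.018,0],[0,0,0]],[-1,[0,0.02,0],[0,0,0]]]}}

```text
time: 18.68
tool_pos: [0.6136, 0.1096, 0.0622]
tool_rot: [3.141, 0.001, -0.031]
contact_force: [-4.9, 1.8, 2.4]
opening: 0.0117
```

```bash
python3 - <<'E'
from h import *
s=status.observe(); print(s["tool_pos"],s["contact_force"],s["opening"])
for n in("side","top","wrist"):
    d=cam(n); cv2.imwrite(f"pics/{n}6.png",d["img"][:,:,::-1])
    if n=="side":
        cv2.imwrite("pics/side6c.png",cv2.resize(d["img"][90:280,170:330],None,fx=3,fy=3)[:,:,::-1])
E
```

```text
[0.6135851  0.10957985 0.06220009] [-4.94623427  1.78544475  2.41379565] 0.011705906980985795
```

View pics/side6c.png

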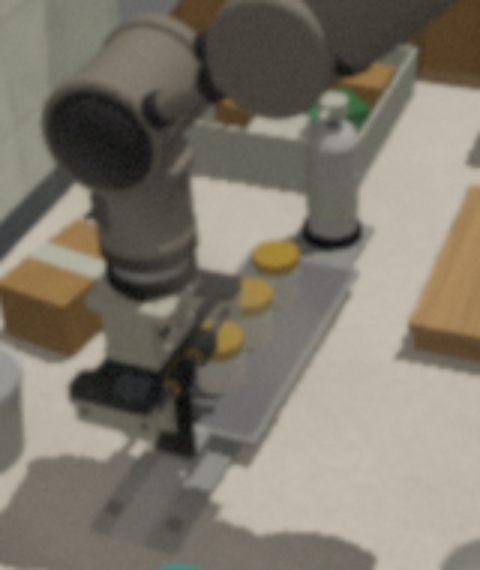

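View pics/top6.png

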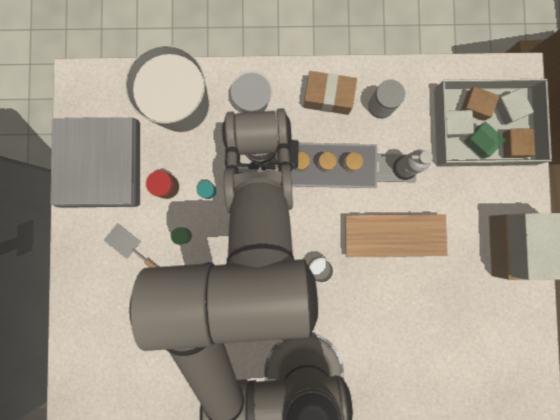

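```bash
python3 - <<'E'
from h import *
t=cam("top"); s=cam("side")
c=cv2.resize(t["img"][140:185,380:440],None,fx=12,fy=12,interpolation=cv2.INTER_CUBIC); cv2.imwrite("pics/cap.png",c[:,:,::-1])
c=cv2.resize(s["img"][105:175,255:310],None,fx=8,fy=8,interpolation=cv2.INTER_CUBIC); cv2.imwrite("pics/caps.png",c[:,:,::-1])
E
```

```text
(no output)
```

View pics/cap.png

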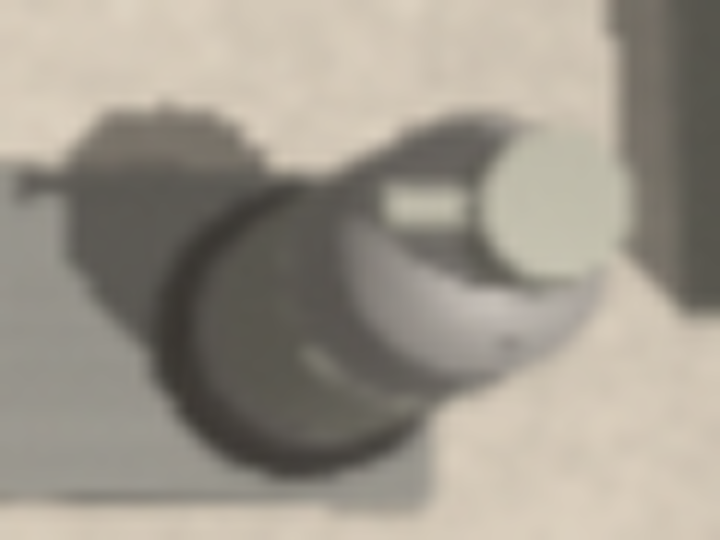

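View pics/caps.png

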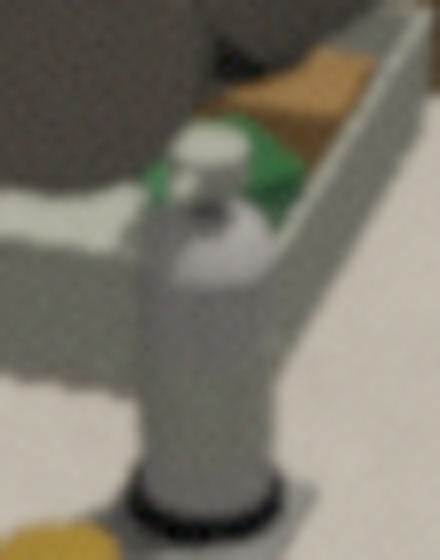

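```bash
python3 - <<'E'
from h import *
t=cam("top"); s=cam("side")
a=(425.8,156.4); b=(280.8,121.7)
print(tri(t,a,s,b),onplane(t,a,.184),onplane(s,b,.184))
print(status.observe()["tool_pos"])
E
```

```text
(array([ 0.59508954, -0.31340538,  0.18336948]), np.float64(0.004821643980293674)) [ 0.59732211 -0.31259148  0.184     ] [ 0.59228011 -0.31251718  0.184     ]
[0.61356    0.10921507 0.06217257]
```

{"fn": "jog_arm", "kwargs": {"series": [[-1,[-0.001,0.003,0],[0,0,0]],[-1,[-0.0015,0.006,0],[0,0,0]],[-1,[-0.0015,0.009,0],[0,0,0]],[-1,[-0.0015,0.011,0],[0,0,0]],[-1,[-0.0015,0.012,0],[0,0,0]]]}}

```text
time: 19.45
tool_pos: [0.6132, 0.0979, 0.0622]
tool_rot: [-3.141, -0.002, -0.031]
contact_force: [3.5, 3.3, -2.0]
opening: 0.0121
```

{"fn": "jog_arm", "kwargs": {"series": [[-1,[0,0.002,0],[0,0,0]],[-1,[0,0.004,0],[0,0,0]],[-1,[0,0.006,0],[0,0,0]],[-1,[0,0.0065,0],[0,0,0]],[-1,[0,0.0065,0],[0,0,0]]]}}

```text
time: 19.87
tool_pos: [0.6129, 0.091, 0.0622]
tool_rot: [3.141, -0.002, -0.032]
contact_force: [5.3, 1.8, -2.0]
opening: 0.0118
```

{"fn": "jog_arm", "kwargs": {"series": [[-1,[0,0.001,0],[0,0,0]],[-1,[0,0.002,0],[0,0,0]],[-1,[0,0.002,0],[0,0,0]]]}}

```text
time: 20.12
tool_pos: [0.6129, 0.0903, 0.0622]
tool_rot: [-3.14, -0.003, -0.031]
contact_force: [6.0, 8.1, -3.5]
opening: 0.0121
```

{"fn": "jog_arm", "kwargs": {"series": [[-1,[0,0.001,0],[0,0,0]],[-1,[0,0.002,0],[0,0,0]],[-1,[0,0.002,0],[0,0,0]]]}}

```text
time: 20.37
tool_pos: [0.6128, 0.0878, 0.0622]
tool_rot: [-3.141, -0.002, -0.031]
contact_force: [4.6, 3.7, -2.9]
opening: 0.0116
```

{"fn": "jog_arm", "kwargs": {"series": [[-1,[0.0005,0.001,0],[0,0,0]],[-1,[0.0005,0.0015,0],[0,0,0]],[-1,[0.0005,0.0015,0],[0,0,0]]]}}

```text
time: 20.62
tool_pos: [0.6127, 0.086, 0.0622]
tool_rot: [-3.141, -0.001, -0.031]
contact_force: [3.0, 3.0, -1.6]
opening: 0.0116
```

{"fn": "jog_arm", "kwargs": {"series": [[-1,[0,0.001,0],[0,0,0]],[-1,[0,0.0015,0],[0,0,0]],[-1,[0,0.0015,0],[0,0,0]]]}}

```text
time: 20.87
tool_pos: [0.6127, 0.0843, 0.0622]
tool_rot: [3.141, -0.001, -0.031]
contact_force: [4.5, 2.6, -2.7]
opening: 0.0116
```

```bash
python3 - <<'E'
from h import *
from carr import carrier,cloud
s=status.observe(); print(s["tool_pos"],s["contact_force"])
t=cam("top"); cv2.imwrite("pics/t7.png",cv2.resize(t["img"][130:195,220:440],None,fx=3.6,fy=3.6,interpolation=cv2.INTER_CUBIC)[:,:,::-1])
hs=t["img"].astype(int)
# plate -y edge along rows 145..185
for r in range(146,186,6): print(r,[int(x) for x in hs[r,370:388].mean(1)])
print([onplane(t,(u,165),.03).round(4) for u in (376,378,380)])
E
```

```text
[0.61265975 0.08429301 0.06220372] [ 4.50054035  2.63568281 -2.71928037]
146 [129, 128, 128, 129, 128, 128, 128, 130, 132, 131, 132, 132, 131, 135, 145, 167, 186, 194]
152 [121, 121, 121, 120, 121, 121, 120, 121, 121, 121, 120, 120, 121, 129, 140, 142, 129, 117]
158 [139, 127, 117, 121, 121, 121, 121, 121, 121, 121, 121, 121, 122, 129, 139, 120, 93, 88]
164 [139, 132, 123, 122, 122, 122, 122, 122, 122, 122, 122, 123, 123, 133, 143, 142, 137, 118]
170 [123, 122, 123, 123, 122, 122, 123, 123, 123, 123, 123, 122, 124, 134, 143, 133, 135, 143]
176 [123, 123, 123, 123, 123, 123, 123, 122, 123, 123, 123, 124, 124, 135, 145, 136, 140, 149]
182 [125, 125, 125, 123, 124, 124, 124, 124, 124, 124, 124, 125, 125, 135, 149, 166, 175, 175]
[array([ 0.6023, -0.2231,  0.03  ]), array([ 0.6022, -0.229 ,  0.03  ]), array([ 0.6022, -0.2349,  0.03  ])]
```

View pics/t7.png

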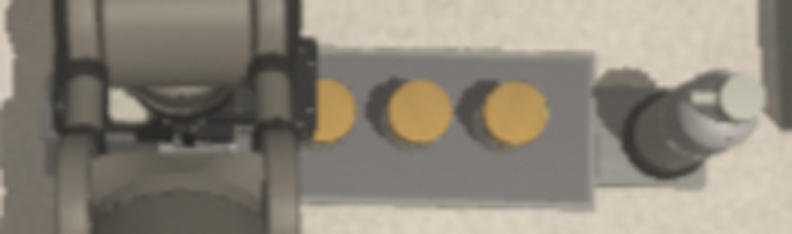

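{"fn": "jog_arm", "kwargs": {"series": [[-1,[0,0.001,0],[0,0,0]],[-1,[0,0.002,0],[0,0,0]],[-1,[0,0.002,0],[0,0,0]]]}}

```text
time: 21.17
tool_pos: [0.6125, 0.082, 0.0622]
tool_rot: [3.141, -0.001, -0.031]
contact_force: [5.0, 0.1, -3.4]
opening: 0.0118
```

{"fn": "jog_arm", "kwargs": {"series": [[-1,[0,0.001,0],[0,0,0]],[-1,[0,0.002,0],[0,0,0]],[-1,[0,0.002,0],[0,0,0]]]}}

```text
time: 21.42
tool_pos: [0.6125, 0.0799, 0.0622]
tool_rot: [3.141, -0.001, -0.031]
contact_force: [4.8, -1.0, -3.1]
opening: 0.0119
```

{"fn": "jog_arm", "kwargs": {"series": [[-1,[0,0.001,0],[0,0,0]],[-1,[0,0.002,0],[0,0,0]],[-1,[0,0.002,0],[0,0,0]]]}}

```text
time: 21.67
tool_pos: [0.6124, 0.0779, 0.0622]
tool_rot: [3.141, -0.001, -0.031]
contact_force: [5.3, -0.6, -3.7]
opening: 0.0122
```

{"fn": "jog_arm", "kwargs": {"series": [[-1,[0,0.001,0],[0,0,0]],[-1,[0,0.002,0],[0,0,0]],[-1,[0,0.002,0],[0,0,0]]]}}

```text
time: 21.92
tool_pos: [0.6123, 0.0761, 0.0622]
tool_rot: [3.141, -0.001, -0.031]
contact_force: [6.1, 0.1, -4.8]
opening: 0.0122
```

{"fn": "jog_arm", "kwargs": {"series": [[-1,[0,0.001,0],[0,0,0]],[-1,[0,0.002,0],[0,0,0]],[-1,[0,0.002,0],[0,0,0]]]}}

```text
time: 22.17
tool_pos: [0.6122, 0.0742, 0.0622]
tool_rot: [3.141, -0.001, -0.031]
contact_force: [4.8, 0.6, -3.9]
opening: 0.0118
```

```bash
python3 - <<'E'
from h import *
s=status.observe(); print(s["tool_pos"],s["contact_force"])
d=cam("wrist"); cv2.imwrite("pics/w8.png",d["img"][:,:,::-1])
t=cam("top"); g=t["img"].astype(int).mean(2)
for r in (170,176): print([int(x) for x in g[r,376:394]])
E
```

```text
[0.61224755 0.07415263 0.06217253] [ 4.76668983  0.55118207 -3.90663982]
[123, 123, 122, 123, 122, 123, 123, 122, 123, 123, 127, 138, 145, 145, 145, 142, 111, 68]
[123, 122, 123, 124, 123, 123, 123, 123, 123, 123, 128, 140, 143, 147, 151, 151, 150, 151]
```

View pics/w8.png

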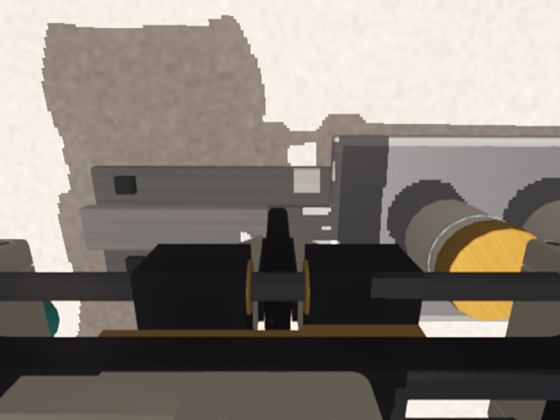

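{"fn": "jog_arm", "kwargs": {"series": [[-1,[0,0.001,0],[0,0,0]],[-1,[0,0.002,0],[0,0,0]],[-1,[0,0.002,0],[0,0,0]]]}}

```text
time: 22.52
tool_pos: [0.6122, 0.0721, 0.0622]
tool_rot: [3.141, -0.001, -0.031]
contact_force: [4.9, 0.5, -2.9]
opening: 0.0119
```

{"fn": "jog_arm", "kwargs": {"series": [[-1,[0,0.001,0],[0,0,0]],[-1,[0,0.002,0],[0,0,0]],[-1,[0,0.002,0],[0,0,0]]]}}

```text
time: 22.77
tool_pos: [0.6122, 0.0715, 0.0622]
tool_rot: [-3.14, -0.001, -0.031]
contact_force: [6.1, 7.1, -3.5]
opening: 0.0119
```

{"fn": "jog_arm", "kwargs": {"series": [[-1,[0,0.001,0],[0,0,0]],[-1,[0,0.001,0],[0,0,0]],[-1,[0,0.001,0],[0,0,0]]]}}

```text
time: 23.02
tool_pos: [0.6122, 0.0715, 0.0622]
tool_rot: [-3.139, -0.001, -0.031]
contact_force: [6.3, 10.1, -4.1]
opening: 0.0118
```

{"fn": "jog_arm", "kwargs": {"series": [[-1,[-0.0005,-0.004,0],[0,0,0]],[-1,[-0.0005,-0.008,0],[0,0,0]],[-1,[-0.0005,-0.012,0],[0,0,0]],[-1,[-0.0005,-0.016,0],[0,0,0]],[-1,[-0.0005,-0.0185,0],[0,0,0]],[-1,[-0.0005,-0.0185,0],[0,0,0]]]}}

```text
time: 23.52
tool_pos: [0.6128, 0.0879, 0.0622]
tool_rot: [3.141, -0.002, -0.031]
contact_force: [7.5, 2.5, -4.6]
opening: 0.0116
```

{"fn": "jog_arm", "kwargs": {"series": [[-1,[0,-0.001,0],[0,0,0]],[-1,[0,-0.002,0],[0,0,0]],[-1,[0,-0.002,0],[0,0,0]]]}}

```text
time: 23.77
tool_pos: [0.6128, 0.0895, 0.0622]
tool_rot: [3.141, -0.002, -0.031]
contact_force: [7.3, 0.7, -4.8]
opening: 0.0119
```

{"fn": "jog_arm", "kwargs": {"series": [[-1,[0,-0.001,0],[0,0,0]],[-1,[0,-0.0015,0],[0,0,0]],[-1,[0,-0.0015,0],[0,0,0]]]}}

```text
time: 24.02
tool_pos: [0.6129, 0.0909, 0.0622]
tool_rot: [3.141, -0.002, -0.031]
contact_force: [8.7, 0.5, -4.7]
opening: 0.0117
```

{"fn": "jog_arm", "kwargs": {"series": [[0.5,[0,0,0],[0,0,0]],[0.5,[0,0,0],[0,0,0]],[0.5,[0,0,0],[0,0,0]],[0.5,[0,0,0],[0,0,0]],[0.5,[0,0,0],[0,0,0]],[0.5,[0,0,0],[0,0,0]],[0.5,[0,0,0],[0,0,0]],[0.5,[0,0,0],[0,0,0]]]}}

```text
time: 24.68
tool_pos: [0.6118, 0.0916, 0.0622]
tool_rot: [3.141, 0.0, -0.031]
contact_force: [0.3, 0.2, 0.6]
opening: 0.0606
```

```bash
python3 - <<'E'
from h import *
s=status.observe(); print(s["tool_pos"],s["contact_force"])
t=cam("top"); g=t["img"].astype(int).mean(2)
for r in (170,176): print([int(x) for x in g[r,374:394]])
E
```

```text
[0.61183875 0.09156162 0.06221927] [0.31431296 0.18157955 0.55768518]
[122, 122, 123, 123, 123, 122, 124, 139, 156, 154, 147, 145, 146, 145, 145, 146, 145, 142, 110, 69]
[122, 123, 124, 123, 123, 123, 125, 139, 157, 158, 151, 151, 151, 150, 151, 151, 151, 151, 151, 151]
```

{"fn": "jog_arm", "kwargs": {"series": [[0.5,[0,0,-0.03],[0,0,0]],[0.5,[0,0,-0.07],[0,0,0]],[0.5,[0,0,-0.11],[0,0,0]],[-1,[0,0,-0.15],[0,0,0]],[-1,[0,0.02,-0.18],[0,0,0]],[-1,[0,0.05,-0.18],[0,0,0]],[-1,[-0.001,0.09,-0.18],[0,0,0]],[-1,[-0.001,0.13,-0.18],[0,0,0]],[-1,[-0.002,0.17,-0.18],[0,0,0]],[-1,[-0.002,0.21,-0.18],[0,0,0]],[-1,[-0.003,0.24,-0.18],[0,0,0]],[-1,[-0.003,0.26,-0.18],[0,0,0]]]}}

```text
time: 25.73
tool_pos: [0.6, -0.1717, 0.2421]
tool_rot: [3.141, 0.0, -0.034]
contact_force: [0.4, 1.0, -0.4]
opening: 0.0136
```

```bash
python3 - <<'E'
from h import *
s=status.observe(); print(s["tool_pos"],s["tool_rot"],s["qpos"],s["contact_force"])
d=cam("wrist"); cv2.imwrite("pics/w9.png",d["img"][:,:,::-1])
t=cam("top"); cv2.imwrite("pics/t9.png",t["img"][:,:,::-1])
E
```

```text
[ 0.6000409  -0.17169542  0.24209208] [ 3.14070812e+00  3.51213459e-04 -3.38116557e-02] [-4.00923835e-01  5.18759681e-01  1.20101665e+00 -9.62314335e-04
  1.42182673e+00  1.20382682e+00] [ 0.43595517  0.96912037 -0.38343112]
```

View pics/w9.png

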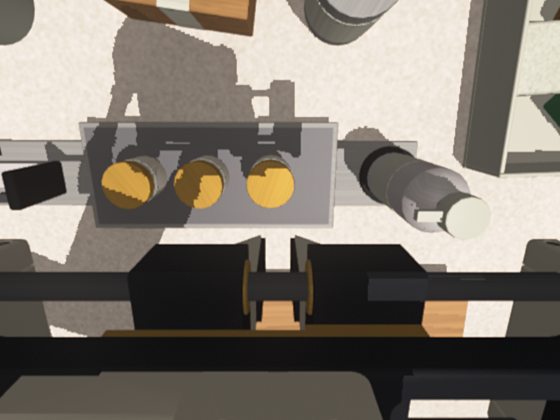

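View pics/t9.png

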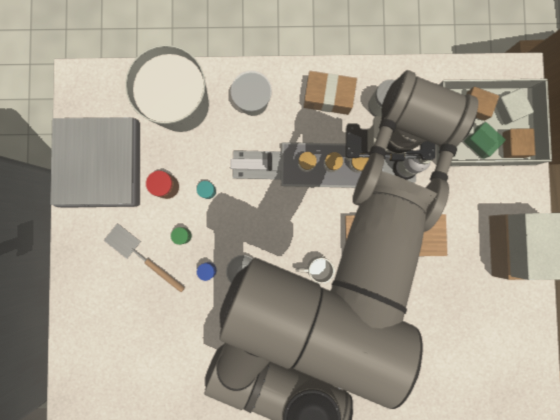

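```bash
python3 - <<'E'
from h import *
d=cam("wrist"); h=cv2.cvtColor(d["img"],cv2.COLOR_RGB2HSV)
m=cv2.inRange(h,np.array((20,10,150)),np.array((45,70,255)));m[:,:430]=0;m[:190]=0;m[240:]=0;m[:,494:]=0
m=cv2.morphologyEx(m,cv2.MORPH_OPEN,np.ones((9,9)))
n,l,st,c=cv2.connectedComponentsWithStats(m); i=1+np.argmax(st[1:,4]); print(st[i],c[i])
for uv in (c[i],(467,216)): print(onplane(d,uv,.184),depthpt(d,uv))
print(status.observe()["tool_pos"])
E
```

```text
[ 446  197   45   42 1505] [468.07242525 217.96079734]
[ 0.59500634 -0.30975813  0.184     ] [ 0.59493333 -0.30988641  0.18379739]
[ 0.59653967 -0.30878472  0.184     ] [ 0.59593374 -0.30986314  0.18228438]
[ 0.60040564 -0.16969334  0.24188044]
```

{"fn": "jog_arm", "kwargs": {"series": [[-1,[0,0.035,0],[0,0,0]],[-1,[-0.001,0.07,0],[0,0,0]],[-1,[-0.001,0.105,0],[0,0,0]],[-1,[-0.001,0.132,0],[0,0,0]],[-1,[-0.001,0.141,0],[0,0,0]],[-1,[-0.001,0.141,0.02],[0,0,0]],[-1,[-0.001,0.141,0.04],[0,0,0]],[-1,[-0.001,0.141,0.05],[0,0,0]],[-1,[-0.001,0.141,0.05],[0,0,0]]]}}

```text
time: 26.63
tool_pos: [0.5947, -0.3067, 0.1894]
tool_rot: [-3.138, 0.005, -0.03]
contact_force: [0.2, -0.1, -0.2]
opening: 0.0004
```

```bash
python3 - <<'E'
from h import *
s=status.observe(); print(s["tool_pos"],s["contact_force"],s["opening"])
d=cam("wrist"); cv2.imwrite("pics/w10.png",d["img"][:,:,::-1])
d=cam("side"); cv2.imwrite("pics/s10.png",cv2.resize(d["img"][60:220,200:380],None,fx=3.5,fy=3.5)[:,:,::-1])
E
```

```text
[ 0.59468545 -0.3067427   0.18935163] [ 0.21535542 -0.12014497 -0.21130345] 0.00035481538690086163
```

View pics/s10.png

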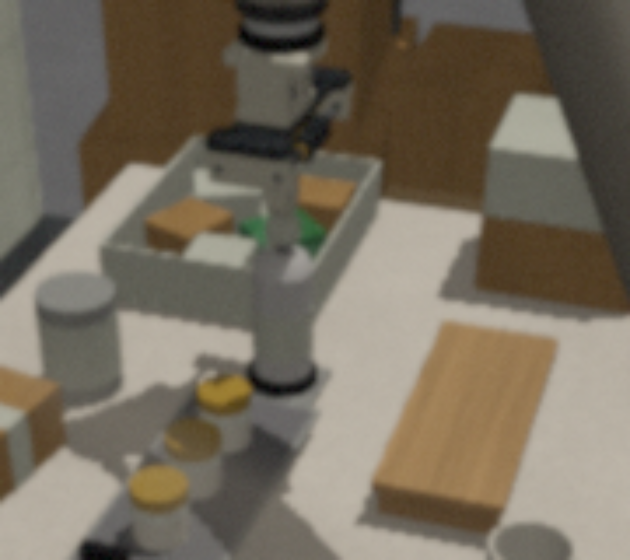

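{"fn": "jog_arm", "kwargs": {"series": [[-1,[0,0.003,0],[0,0,0]],[-1,[0,0.003,0],[0,0,0]],[-1,[0,0.003,0.0],[0,0,0]]]}}

```text
time: 26.98
tool_pos: [0.5957, -0.3124, 0.1935]
tool_rot: [3.14, -0.002, -0.031]
contact_force: [0.3, 0.5, 0.3]
opening: 0.0002
```

{"fn": "jog_arm", "kwargs": {"series": [[-1,[0,0,0.004],[0,0,0]],[-1,[0,0,0.008],[0,0,0]],[-1,[0,0,0.012],[0,0,0]],[-1,[0,0,0.012],[0,0,0]]]}}

```text
time: 27.32
tool_pos: [0.5954, -0.3123, 0.1798]
tool_rot: [3.141, -0.0, -0.031]
contact_force: [0.4, -0.3, 3.7]
opening: 0.0006
```

{"fn": "jog_arm", "kwargs": {"series": [[-1,[0,0,0.002],[0,0,0]],[-1,[0,0,0.004],[0,0,0]],[-1,[0,0,0.005],[0,0,0]],[-1,[0,0,0.005],[0,0,0]]]}}

```text
time: 27.65
tool_pos: [0.5955, -0.3123, 0.1757]
tool_rot: [3.141, -0.001, -0.031]
contact_force: [-0.6, -0.3, 5.4]
opening: 0.0005
```

{"fn": "jog_arm", "kwargs": {"series": [[-1,[0,0,0.001],[0,0,0]],[-1,[0,0,0.0015],[0,0,0]],[-1,[0,0,0.0015],[0,0,0]]]}}

```text
time: 27.9
tool_pos: [0.5955, -0.3123, 0.1745]
tool_rot: [3.141, -0.001, -0.031]
contact_force: [-1.2, 0.1, 6.8]
opening: 0.0002
```

{"fn": "jog_arm", "kwargs": {"series": [[-1,[0,0,0.001],[0,0,0]],[-1,[0,0,0.0015],[0,0,0]],[-1,[0,0,0.0015],[0,0,0]]]}}

```text
time: 28.15
tool_pos: [0.5955, -0.3123, 0.1742]
tool_rot: [3.14, -0.002, -0.031]
contact_force: [-2.9, 1.7, 10.8]
opening: 0.0006
```

{"fn": "jog_arm", "kwargs": {"series": [[-1,[0,0,0.0005],[0,0,0]],[-1,[0,0,0.001],[0,0,0]],[-1,[0,0,0.001],[0,0,0]]]}}

```text
time: 28.4
tool_pos: [0.5955, -0.3123, 0.1741]
tool_rot: [3.14, -0.002, -0.031]
contact_force: [-3.3, 3.3, 14.8]
opening: 0.0004
```

{"fn": "jog_arm", "kwargs": {"series": [[-1,[0,0,-0.004],[0,0,0]],[-1,[0,0,-0.01],[0,0,0]],[-1,[0,0,-0.03],[0,0,0]],[-1,[0,0,-0.06],[0,0,0]],[-1,[0,-0.01,-0.09],[0,0,-0.12]],[-1,[0,-0.03,-0.09],[0,0,-0.24]],[-1,[0,-0.05,-0.09],[0,0,-0.36]],[0,[0,-0.07,-0.09],[0,0,-0.48]],[0.5,[0,-0.09,-0.09],[0,0,-0.6]],[0.8,[0,-0.11,-0.09],[0,0,-0.72]],[1,[0,-0.112,-0.09],[0,0,-0.84]],[1,[0,-0.112,-0.09],[0,0,-0.96]]], "squeeze": 15}}

```text
time: 29.4
tool_pos: [0.5986, -0.1983, 0.2608]
tool_rot: [-3.14, 0.0, 0.937]
contact_force: [0.3, -0.4, -0.4]
opening: 0.0293
```

{"fn": "jog_arm", "kwargs": {"series": [[1,[0,0,0],[0,0,-0.12]],[1,[0,0,0],[0,0,-0.24]],[1,[0,0,0],[0,0,-0.36]],[1,[0,0,0],[0,0,-0.48]],[1,[0,0,0],[0,0,-0.6]],[1,[0,0,0],[0,0,-0.642]],[1,[0,0,0],[0,0,-0.642]]]}}

```text
time: 29.98
tool_pos: [0.5985, -0.2, 0.2605]
tool_rot: [-3.14, -0.001, 1.572]
contact_force: [-0.1, 0.1, -0.3]
opening: 0.0758
```

```bash
python3 - <<'E'
from wj import *
w,o=wjars(.086); cv2.imwrite("pics/w11.png",w["img"][:,:,::-1])
s=status.observe(); print(s["tool_pos"],s["tool_rot"],s["qpos"])
t=cam("top"); cv2.imwrite("pics/t11.png",t["img"][:,:,::-1])
d=cam("side"); cv2.imwrite("pics/s11.png",cv2.resize(d["img"][60:280,200:380],None,fx=2.7,fy=2.7)[:,:,::-1])
E
```

```text
wrist [442.3 332.6] [ 19.5 239.5] bb 329 324 221 13 [ 0.8027 -0.3879  0.086 ] depth [ 0.6383 -0.1784  0.3511]
wrist [420.6 286.5] [25.6 57.5] bb 409 259 25 56 [ 0.7675 -0.3232  0.086 ] depth [ 0.6363 -0.1714  0.3412]
wrist [134.2 286.5] [25.9 57.9] bb 121 259 26 56 [ 0.4255 -0.3239  0.086 ] depth [ 0.5574 -0.1718  0.3407]
wrist [283.3 151.2] [45.3 46.3] bb 261 129 45 46 [ 0.6028 -0.1631  0.086 ] depth [ 0.6028 -0.1631  0.0863]
wrist [108.6 166. ] [107.2 256.2] bb 52 114 116 146 [ 0.4161 -0.1791  0.086 ] depth [ 0.393  -0.1859  0.0437]
wrist [467.1 115.4] [ 60.4 131.8] bb 408 85 112 63 [ 0.7902 -0.1267  0.086 ] depth [ 0.8004 -0.1267  0.0685]
wrist [285.9  75.5] [49.2 53.1] bb 262 50 49 52 [ 0.6048 -0.0888  0.086 ] depth [ 0.6048 -0.0887  0.0847]
wrist [494.3  32.4] [ 74.5 125.5] bb 434 0 118 66 [ 0.8033 -0.0504  0.086 ] depth [ 0.8139 -0.0465  0.0691]
wrist [288.1  -2.8] [48.8 51. ] bb 264 0 49 23 [ 0.6063 -0.0211  0.086 ] depth [ 0.5987 -0.1077  0.3597]
[ 0.59852677 -0.2000567   0.26058729] [-3.14033907e+00 -5.35080128e-04  1.56958809e+00] [-4.43907597e-01  5.24331070e-01  1.14181469e+00 -5.37512062e-05
  1.47680885e+00 -4.42694614e-01]
```

View pics/w11.png

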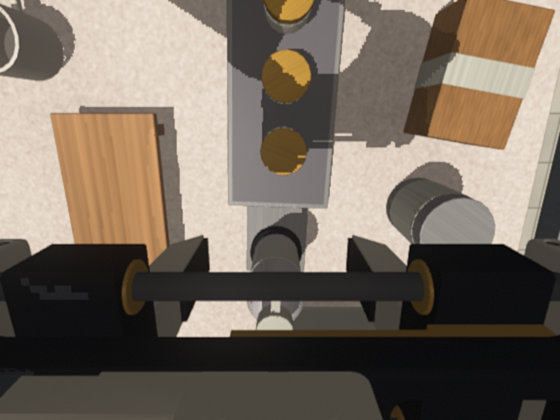

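View pics/s11.png

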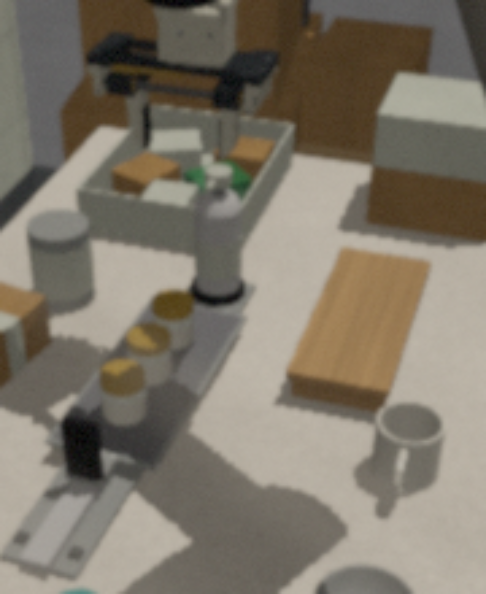

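View pics/t11.png

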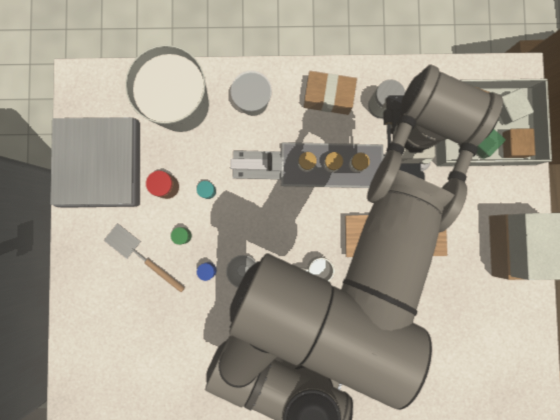

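{"fn": "jog_arm", "kwargs": {"series": [[1,[0.02,0.002,0.01],[0,0,0]],[1,[0.0365,0.004,0.04],[0,0,0]],[1,[0.0365,0.004,0.08],[0,0,0]],[1,[0.0365,0.004,0.12],[0,0,0]],[1,[0.0365,0.004,0.155],[0,0,0]],[1,[0.0365,0.004,0.185],[0,0,0]],[1,[0.0365,0.004,0.203],[0,0,0]],[1,[0.0365,0.004,0.21],[0,0,0]],[1,[0.0365,0.004,0.21],[0,0,0]],[1,[0.0365,0.004,0.21],[0,0,0]]]}}

```text
time: 30.97
tool_pos: [0.6033, -0.1639, 0.052]
tool_rot: [3.141, 0.0, 1.57]
contact_force: [-0.0, 0.3, 0.6]
opening: 0.0923
```

{"fn": "jog_arm", "kwargs": {"series": [[-1,[0,0,0],[0,0,0]],[-1,[0,0,0],[0,0,0]],[-1,[0,0,0],[0,0,0]],[-1,[0,0,0],[0,0,0]],[-1,[0,0,0],[0,0,0]],[-1,[0,0,0],[0,0,0]],[-1,[0,0,0],[0,0,0]]]}}

```text
time: 31.55
tool_pos: [0.603, -0.1638, 0.0514]
tool_rot: [3.141, 0.0, 1.571]
contact_force: [1.0, 0.7, 0.6]
opening: 0.0497
```

{"fn": "jog_arm", "kwargs": {"series": [[-1,[0,0,-0.015],[0,0,0]],[-1,[0,0,-0.045],[0,0,0]],[-1,[0,-0.01,-0.07],[0,0,0]],[-1,[0,-0.035,-0.08],[0,0,0]],[-1,[0,-0.07,-0.08],[0,0,0]],[-1,[-0.005,-0.105,-0.08],[0,0,0]],[-1,[-0.02,-0.14,-0.08],[0,0,0]],[-1,[-0.045,-0.17,-0.08],[0,0,0]],[-1,[-0.075,-0.195,-0.08],[0,0,0]],[-1,[-0.11,-0.208,-0.08],[0,0,0]],[-1,[-0.14,-0.208,-0.08],[0,0,0]],[-1,[-0.16,-0.208,-0.075],[0,0,0]]]}}

```text
time: 32.55
tool_pos: [0.3941, -0.3269, 0.1271]
tool_rot: [3.14, 0.002, 1.568]
contact_force: [0.8, -0.4, -3.0]
opening: 0.0496
```

{"fn": "jog_arm", "kwargs": {"series": [[-1,[-0.008,0,0.01],[0,0,0]],[-1,[-0.008,0,0.03],[0,0,0]],[-1,[-0.008,0,0.045],[0,0,0]],[-1,[-0.008,0,0.052],[0,0,0]],[-1,[-0.008,0,0.054],[0,0,0]],[-1,[-0.008,0,0.054],[0,0,0]]]}}

```text
time: 33.05
tool_pos: [0.3947, -0.331, 0.0717]
tool_rot: [-3.141, -0.001, 1.571]
contact_force: [0.0, 0.4, -1.6]
opening: 0.0498
```

{"fn": "jog_arm", "kwargs": {"series": [[-1,[0,0,0.002],[0,0,0]],[-1,[0,0,0.004],[0,0,0]],[-1,[0,0,0.0045],[0,0,0]],[-1,[0,0,0.0045],[0,0,0]]]}}

```text
time: 33.38
tool_pos: [0.395, -0.3317, 0.0681]
tool_rot: [3.141, 0.001, 1.571]
contact_force: [-0.3, 0.8, -3.1]
opening: 0.05
```

{"fn": "jog_arm", "kwargs": {"series": [[-1,[0,0,0.0005],[0,0,0]],[-1,[0,0,0.001],[0,0,0]],[-1,[0,0,0.001],[0,0,0]]]}}

```text
time: 33.63
tool_pos: [0.3948, -0.3317, 0.0668]
tool_rot: [3.141, 0.0, 1.571]
contact_force: [0.5, -0.5, -2.8]
opening: 0.0496
```

{"fn": "jog_arm", "kwargs": {"series": [[-1,[0,0,0.0005],[0,0,0]],[-1,[0,0,0.0005],[0,0,0]],[0.7,[0,0,0.0005],[0,0,0]],[0.7,[0,0,0.0005],[0,0,0]],[0.7,[0,0,0.0005],[0,0,0]],[0.7,[0,0,0.0005],[0,0,0]]]}}

```text
time: 34.13
tool_pos: [0.3949, -0.3318, 0.0664]
tool_rot: [3.141, 0.0, 1.571]
contact_force: [-0.3, -0.4, 0.3]
opening: 0.0718
```

{"fn": "jog_arm", "kwargs": {"series": [[0.7,[0,0,-0.03],[0,0,0]],[1,[0,0,-0.065],[0,0,0]],[1,[0,0,-0.1],[0,0,0]],[1,[0.02,0.01,-0.13],[0,0,0]],[1,[0.05,0.035,-0.14],[0,0,0]],[1,[0.08,0.06,-0.14],[0,0,0]],[1,[0.11,0.09,-0.14],[0,0,0]],[1,[0.14,0.12,-0.14],[0,0,0]],[1,[0.165,0.15,-0.14],[0,0,0]],[1,[0.18,0.18,-0.14],[0,0,0]],[1,[0.18,0.2,-0.14],[0,0,0]],[1,[0.18,0.2,-0.14],[0,0,0]]]}}

```text
time: 35.13
tool_pos: [0.5978, -0.1501, 0.2056]
tool_rot: [3.14, 0.0, 1.574]
contact_force: [-1.3, 0.0, -0.4]
opening: 0.0917
```

```bash
python3 - <<'E'
from wj import *
w,o=wjars(.086); cv2.imwrite("pics/w12.png",w["img"][:,:,::-1])
s=status.observe(); print(s["tool_pos"],s["tool_rot"])
t=cam("top"); cv2.imwrite("pics/t12.png",t["img"][:,:,::-1])
for b in blobs(t,*BRASS): print(b[0],onplane(t,b[0],.101))
E
```

```text
wrist [485.1 331.2] [ 16.5 191. ] bb 396 324 164 13 [ 0.8135 -0.2929  0.086 ] depth [ 0.6474 -0.1273  0.297 ]
wrist [449.2 286.6] [29.6 57.5] bb 436 259 29 56 [ 0.7679 -0.2407  0.086 ] depth [ 0.642  -0.1201  0.2883]
wrist [105.6 286.4] [29.7 58.1] bb 91 259 29 56 [ 0.4256 -0.2412  0.086 ] depth [ 0.5496 -0.1209  0.2873]
wrist [ 86.8 200.7] [121.6 161.4] bb 24 163 126 103 [ 0.4214 -0.1527  0.086 ] depth [ 0.395  -0.1644  0.0442]
wrist [487.4 168.1] [ 65.4 157.1] bb 419 134 133 71 [ 0.7838 -0.1216  0.086 ] depth [ 0.7947 -0.1242  0.0699]
wrist [287.1 129.5] [56.2 57.8] bb 260 101 56 58 [ 0.6046 -0.0885  0.086 ] depth [ 0.6046 -0.0886  0.0846]
wrist [509.3  82.1] [ 89.9 140.7] bb 442 38 118 78 [ 0.7885 -0.0497  0.086 ] depth [ 0.7996 -0.0482  0.07  ]
wrist [290.8  34.9] [61.2 69.1] bb 261 1 61 69 [ 0.6066 -0.0149  0.086 ] depth [ 0.6067 -0.0146  0.0846]
[ 0.59587067 -0.15084109  0.20538827] [-3.14115470e+00 -4.49024333e-07  1.57296423e+00]
[345.2, 95.3] [ 0.78762065 -0.12505308  0.101     ]
[482.9, 102.4] [ 0.76248178 -0.50846756  0.101     ]
[522.4, 141.9] [ 0.6497015  -0.61311384  0.101     ]
[307.3, 160.1] [ 0.60676116 -0.01613455  0.101     ]
[333.7, 160.6] [ 0.60439828 -0.0889891   0.101     ]
[425.1, 235.1] [ 0.39584445 -0.33418438  0.101     ]
```

View pics/w12.png

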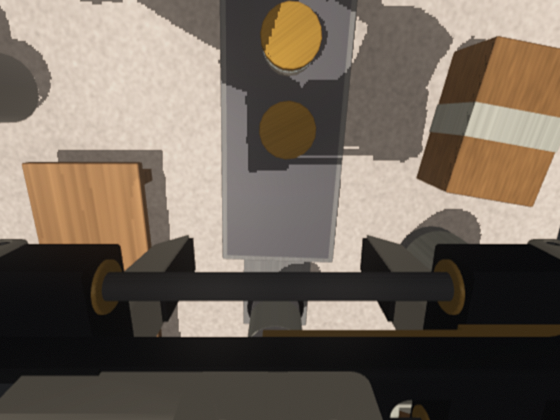

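View pics/t12.png

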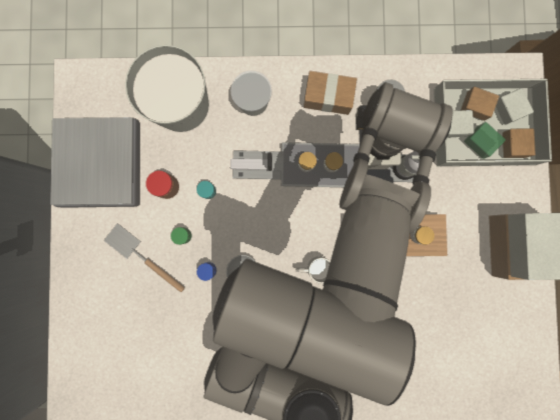

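{"fn": "jog_arm", "kwargs": {"series": [[1,[0.03,0.005,0],[0,0,0]],[1,[0.0625,0.0095,0.01],[0,0,0]],[1,[0.0625,0.0095,0.04],[0,0,0]],[1,[0.0625,0.0095,0.08],[0,0,0]],[1,[0.0625,0.0095,0.12],[0,0,0]],[1,[0.0625,0.0095,0.145],[0,0,0]],[1,[0.0625,0.0095,0.155],[0,0,0]],[1,[0.0625,0.0095,0.155],[0,0,0]],[1,[0.0625,0.0095,0.155],[0,0,0]]]}}

```text
time: 35.98
tool_pos: [0.6045, -0.09, 0.0524]
tool_rot: [3.141, 0.0, 1.57]
contact_force: [0.2, -0.4, 0.8]
opening: 0.0918
```

{"fn": "jog_arm", "kwargs": {"series": [[-1,[0,0,0],[0,0,0]],[-1,[0,0,0],[0,0,0]],[-1,[0,0,0],[0,0,0]],[-1,[0,0,0],[0,0,0]],[-1,[0,0,0],[0,0,0]],[-1,[0,0,0],[0,0,0]],[-1,[0,0,0],[0,0,0]]]}}

```text
time: 36.57
tool_pos: [0.6046, -0.0892, 0.0514]
tool_rot: [3.141, 0.0, 1.571]
contact_force: [0.6, -0.3, 0.3]
opening: 0.0498
```

{"fn": "jog_arm", "kwargs": {"series": [[-1,[0,0,-0.015],[0,0,0]],[-1,[0,0,-0.045],[0,0,0]],[-1,[0,-0.01,-0.07],[0,0,0]],[-1,[-0.005,-0.035,-0.08],[0,0,0]],[-1,[-0.015,-0.07,-0.08],[0,0,0]],[-1,[-0.035,-0.1,-0.08],[0,0,0]],[-1,[-0.055,-0.13,-0.08],[0,0,0]],[-1,[-0.08,-0.155,-0.08],[0,0,0]],[-1,[-0.105,-0.18,-0.08],[0,0,0]],[-1,[-0.135,-0.2,-0.08],[0,0,0]],[-1,[-0.16,-0.2095,-0.08],[0,0,0]],[-1,[-0.175,-0.2095,-0.075],[0,0,0]]]}}

```text
time: 37.57
tool_pos: [0.3933, -0.2666, 0.1269]
tool_rot: [3.141, 0.002, 1.568]
contact_force: [0.6, 0.4, -1.6]
opening: 0.0496
```

{"fn": "jog_arm", "kwargs": {"series": [[-1,[-0.006,0,0.01],[0,0,0]],[-1,[-0.006,0,0.03],[0,0,0]],[-1,[-0.006,0,0.045],[0,0,0]],[-1,[-0.006,0,0.054],[0,0,0]],[-1,[-0.006,0,0.058],[0,0,0]],[-1,[-0.006,0,0.059],[0,0,0]],[-1,[-0.006,0,0.059],[0,0,0]]]}}

```text
time: 38.15
tool_pos: [0.3953, -0.2698, 0.067]
tool_rot: [-3.142, -0.0, 1.572]
contact_force: [1.0, -0.3, -2.2]
opening: 0.0498
```

{"fn": "jog_arm", "kwargs": {"series": [[-1,[0,0,0.0005],[0,0,0]],[-1,[0,0,0.001],[0,0,0]],[0.7,[0,0,0.001],[0,0,0]],[0.7,[0,0,0.001],[0,0,0]],[0.7,[0,0,0.001],[0,0,0]],[0.7,[0,0,0.001],[0,0,0]]]}}

```text
time: 38.65
tool_pos: [0.3949, -0.2704, 0.0665]
tool_rot: [3.141, 0.001, 1.571]
contact_force: [0.4, -0.1, -0.6]
opening: 0.0718
```

{"fn": "jog_arm", "kwargs": {"series": [[0.7,[0,0,-0.03],[0,0,0]],[1,[0,0,-0.065],[0,0,0]],[1,[0,0,-0.1],[0,0,0]],[1,[0.02,0.01,-0.13],[0,0,0]],[1,[0.05,0.035,-0.14],[0,0,0]],[1,[0.08,0.06,-0.14],[0,0,0]],[1,[0.11,0.09,-0.14],[0,0,0]],[1,[0.14,0.12,-0.14],[0,0,0]],[1,[0.165,0.15,-0.14],[0,0,0]],[1,[0.185,0.18,-0.14],[0,0,0]],[1,[0.19,0.205,-0.14],[0,0,0]],[1,[0.19,0.205,-0.14],[0,0,0]]]}}

```text
time: 39.65
tool_pos: [0.6032, -0.078, 0.2055]
tool_rot: [3.14, -0.0, 1.574]
contact_force: [-1.8, -0.1, -0.5]
opening: 0.092
```

```bash
python3 - <<'E'
from wj import *
w,o=wjars(.086); cv2.imwrite("pics/w13.png",w["img"][:,:,::-1])
s=status.observe(); print(s["tool_pos"],s["tool_rot"])
t=cam("top"); cv2.imwrite("pics/t13.png",t["img"][:,:,::-1])
for b in blobs(t,*BRASS): print(b[0],onplane(t,b[0],.101))
E
```

```text
wrist [485.1 331.2] [ 16.5 191. ] bb 396 324 164 13 [ 0.8189 -0.2208  0.086 ] depth [ 0.6526 -0.0552  0.2971]
wrist [449.2 286.6] [29.5 57.5] bb 436 260 29 55 [ 0.7733 -0.1686  0.086 ] depth [ 0.648  -0.0487  0.2872]
wrist [105.6 286.5] [29.9 57.7] bb 91 259 29 56 [ 0.4311 -0.1692  0.086 ] depth [ 0.5554 -0.0484  0.288 ]
wrist [ 89.3 241.2] [ 54.4 113.7] bb 33 228 111 38 [ 0.4227 -0.1206  0.086 ] depth [ 0.3954 -0.1385  0.0436]
wrist [466.8 225.8] [ 77. 123.] bb 407 199 122 57 [ 0.7801 -0.1042  0.086 ] depth [ 0.7907 -0.1102  0.0695]
wrist [498.5 156.9] [ 67.4 155.7] bb 429 123 131 71 [ 0.7972 -0.0395  0.086 ] depth [ 0.809  -0.0417  0.0693]
wrist [283.2 126.7] [56.4 58.3] bb 256 98 56 58 [ 0.6066 -0.0141  0.086 ] depth [ 0.6066 -0.0141  0.085 ]
[ 0.60105506 -0.07906574  0.20533185] [-3.14124964e+00  2.90936656e-05  1.57322288e+00]
[315.3, 92.2] [ 0.79751054 -0.04184686  0.101     ]
[483.9, 103.0] [ 0.76074432 -0.5111821   0.101     ]
[522.3, 141.9] [ 0.64970517 -0.61283641  0.101     ]
[306.8, 160.4] [ 0.60594419 -0.01473954  0.101     ]
[402.5, 235.3] [ 0.39614626 -0.27241359  0.101     ]
[425.1, 235.2] [ 0.3955721  -0.33417472  0.101     ]
```

View pics/w13.png

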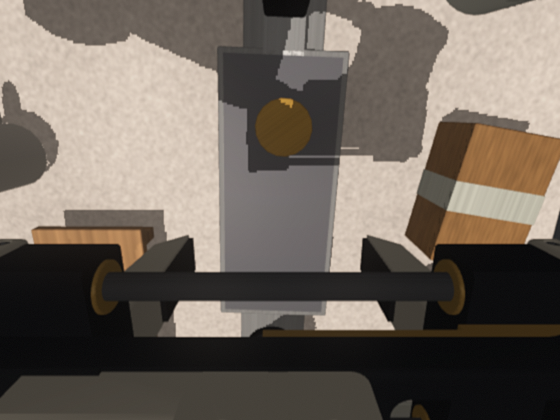

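View pics/t13.png

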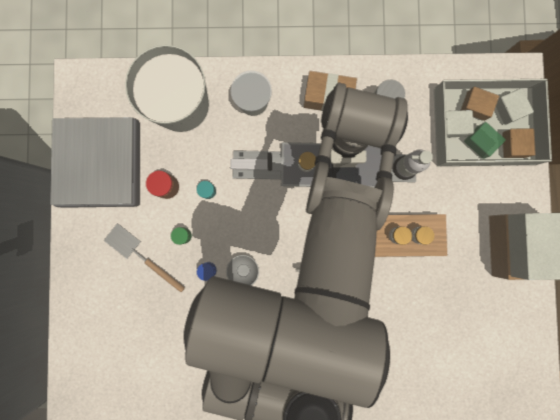

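{"fn": "jog_arm", "kwargs": {"series": [[1,[0.03,0.003,0],[0,0,0]],[1,[0.066,0.006,0.01],[0,0,0]],[1,[0.066,0.006,0.04],[0,0,0]],[1,[0.066,0.006,0.08],[0,0,0]],[1,[0.066,0.006,0.12],[0,0,0]],[1,[0.066,0.006,0.145],[0,0,0]],[1,[0.066,0.006,0.155],[0,0,0]],[1,[0.066,0.006,0.155],[0,0,0]],[1,[0.066,0.006,0.155],[0,0,0]]]}}

```text
time: 40.5
tool_pos: [0.6061, -0.0149, 0.0524]
tool_rot: [3.141, 0.0, 1.57]
contact_force: [1.0, 0.4, -0.2]
opening: 0.092
```

{"fn": "jog_arm", "kwargs": {"series": [[-1,[0,0,0],[0,0,0]],[-1,[0,0,0],[0,0,0]],[-1,[0,0,0],[0,0,0]],[-1,[0,0,0],[0,0,0]],[-1,[0,0,0],[0,0,0]],[-1,[0,0,0],[0,0,0]],[-1,[0,0,0],[0,0,0]]]}}

```text
time: 41.08
tool_pos: [0.6062, -0.0142, 0.0515]
tool_rot: [3.14, 0.0, 1.571]
contact_force: [0.5, 0.3, -2.0]
opening: 0.0501
```

{"fn": "jog_arm", "kwargs": {"series": [[-1,[0,0,-0.015],[0,0,0]],[-1,[0,0,-0.045],[0,0,0]],[-1,[-0.005,-0.01,-0.07],[0,0,0]],[-1,[-0.02,-0.035,-0.08],[0,0,0]],[-1,[-0.04,-0.065,-0.08],[0,0,0]],[-1,[-0.065,-0.095,-0.08],[0,0,0]],[-1,[-0.09,-0.125,-0.08],[0,0,0]],[-1,[-0.115,-0.15,-0.08],[0,0,0]],[-1,[-0.14,-0.175,-0.08],[0,0,0]],[-1,[-0.165,-0.197,-0.08],[0,0,0]],[-1,[-0.185,-0.211,-0.08],[0,0,0]],[-1,[-0.194,-0.211,-0.075],[0,0,0]]]}}

```text
time: 42.08
tool_pos: [0.3926, -0.21, 0.1266]
tool_rot: [-3.141, 0.001, 1.568]
contact_force: [0.1, -0.1, -2.7]
opening: 0.0494
```

{"fn": "jog_arm", "kwargs": {"series": [[-1,[0,0,0.01],[0,0,0]],[-1,[0,0,0.03],[0,0,0]],[-1,[0,0,0.045],[0,0,0]],[-1,[0,0,0.054],[0,0,0]],[-1,[0,0,0.058],[0,0,0]],[-1,[0,0,0.059],[0,0,0]],[-1,[0,0,0.059],[0,0,0]]]}}

```text
time: 42.67
tool_pos: [0.3952, -0.2081, 0.0673]
tool_rot: [3.141, 0.0, 1.571]
contact_force: [0.1, -0.6, -2.1]
opening: 0.05
```

{"fn": "jog_arm", "kwargs": {"series": [[-1,[0,0,0.0005],[0,0,0]],[-1,[0,0,0.001],[0,0,0]],[0.7,[0,0,0.001],[0,0,0]],[0.7,[0,0,0.001],[0,0,0]],[0.7,[0,0,0.001],[0,0,0]],[0.7,[0,0,0.001],[0,0,0]]]}}

```text
time: 43.17
tool_pos: [0.395, -0.2083, 0.0665]
tool_rot: [3.141, 0.001, 1.571]
contact_force: [0.2, 0.6, -0.3]
opening: 0.0718
```

{"fn": "jog_arm", "kwargs": {"series": [[0.7,[0,0,-0.03],[0,0,0]],[0.7,[0,0,-0.065],[0,0,0]],[0.7,[0,0,-0.1],[0,0,0]],[0.7,[0.02,0.01,-0.13],[0,0,0]],[0.7,[0.05,0.03,-0.14],[0,0,0.1]],[0.7,[0.08,0.05,-0.14],[0,0,0.2]],[0.7,[0.11,0.07,-0.14],[0,0,0.3]],[0.7,[0.14,0.09,-0.14],[0,0,0.4]],[0.7,[0.17,0.11,-0.14],[0,0,0.5]],[0.7,[0.2,0.13,-0.14],[0,0,0.6]],[0.7,[0.23,0.15,-0.14],[0,0,0.7]],[0.7,[0.26,0.17,-0.14],[0,0,0.8]]]}}

```text
time: 44.17
tool_pos: [0.5655, 0.0536, 0.2063]
tool_rot: [3.141, -0.0, 0.766]
contact_force: [0.8, -0.2, -0.1]
opening: 0.0778
```

```bash
python3 - <<'E'
from h import *
s=status.observe(); print(s["tool_pos"],s["tool_rot"])
t=cam("top"); cv2.imwrite("pics/t14.png",t["img"][:,:,::-1])
for b in blobs(t,*BRASS): print(b[0],onplane(t,b[0],.101))
E
```

```text
[0.56546603 0.05358703 0.20631219] [ 3.14131167e+00 -5.52017378e-05  7.65990605e-01]
[346.4, 91.7] [ 0.79780826 -0.12864173  0.101     ]
[483.3, 102.2] [ 0.76303438 -0.50960859  0.101     ]
[522.3, 141.9] [ 0.64970517 -0.61283641  0.101     ]
[380.1, 235.7] [ 0.39589594 -0.21119157  0.101     ]
[402.5, 235.2] [ 0.39641858 -0.27242233  0.101     ]
[425.1, 235.2] [ 0.3955721  -0.33417472  0.101     ]
```

View pics/t14.png

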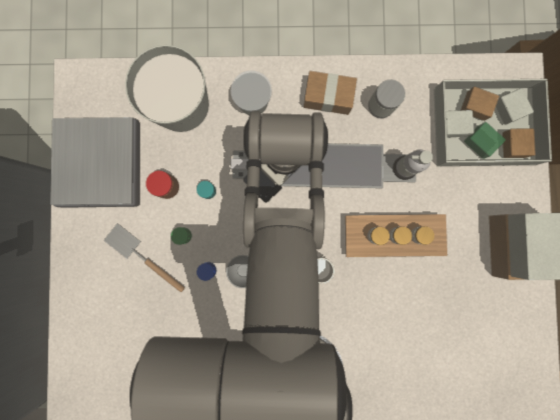

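{"fn": "jog_arm", "kwargs": {"series": [[0.5,[0.02,0.002,0],[0,0,0.12]],[0.5,[0.04,0.004,0],[0,0,0.24]],[0.5,[0.06,0.006,0],[0,0,0.36]],[0.5,[0.0605,0.006,0],[0,0,0.48]],[0.5,[0.0605,0.006,0],[0,0,0.6]],[0.5,[0.0605,0.006,0],[0,0,0.72]],[0.5,[0.0605,0.006,0],[0,0,0.807]],[0.5,[0.0605,0.006,0],[0,0,0.807]],[0.5,[0.0605,0.006,0],[0,0,0.807]]], "squeeze": 30}}

```text
time: 44.97
tool_pos: [0.6123, 0.0896, 0.2061]
tool_rot: [3.142, 0.0, -0.033]
contact_force: [0.9, -0.7, -0.4]
opening: 0.0686
```

```bash
python3 - <<'E'
from h import *
d=cam("wrist"); cv2.imwrite("pics/w15.png",d["img"][:,:,::-1])
s=status.observe(); print(s["tool_pos"],s["tool_rot"])
g=cv2.cvtColor(d["img"],cv2.COLOR_RGB2GRAY)
m=(g<45).astype(np.uint8); m[238:]=0; m[:140]=0; m[:,:245]=0; m[:,315:]=0
n,l,st,c=cv2.connectedComponentsWithStats(m); 
for i in range(1,n):
    if st[i,4]>50: print(st[i],c[i],onplane(d,c[i],.102),depthpt(d,c[i]))
E
```

```text
[0.61229787 0.0896059  0.2061663 ] [ 3.14150427e+00  1.16641658e-04 -3.32944805e-02]
[270 169  12  55 589] [275.63497453 195.71137521] [0.61687677 0.09136662 0.102     ] [0.61653314 0.0913853  0.10067212]
```

View pics/w15.png

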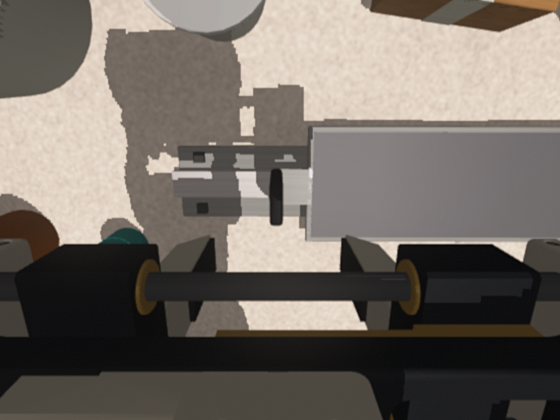

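{"fn": "jog_arm", "kwargs": {"series": [[0.5,[0,-0.002,0.03],[0,0,0]],[0.5,[0,-0.002,0.07],[0,0,0]],[0.5,[0,-0.002,0.105],[0,0,0]],[0.5,[0,-0.002,0.132],[0,0,0]],[0.5,[0,-0.002,0.144],[0,0,0]],[-1,[0,-0.002,0.144],[0,0,0]],[-1,[0,-0.002,0.144],[0,0,0]],[-1,[0,-0.002,0.144],[0,0,0]],[-1,[0,-0.002,0.144],[0,0,0]],[-1,[0,-0.002,0.144],[0,0,0]],[-1,[0,-0.002,0.144],[0,0,0]],[-1,[0,-0.002,0.144],[0,0,0]]]}}

```text
time: 46.02
tool_pos: [0.6128, 0.0917, 0.063]
tool_rot: [3.142, -0.001, -0.036]
contact_force: [0.7, 0.4, 0.7]
opening: 0.0268
```

{"fn": "jog_arm", "kwargs": {"series": [[-1,[0,0,0],[0,0,0]],[-1,[0,0,0],[0,0,0]],[-1,[0,0,0],[0,0,0]],[-1,[0,0,0],[0,0,0]]]}}

```text
time: 46.35
tool_pos: [0.6125, 0.0916, 0.0624]
tool_rot: [3.141, -0.0, -0.036]
contact_force: [0.0, -0.5, 2.0]
opening: 0.0119
```

{"fn": "jog_arm", "kwargs": {"series": [[-1,[0,-0.003,0],[0,0,0]],[-1,[0,-0.01,0],[0,0,0]],[-1,[0,-0.022,0],[0,0,0]],[-1,[0,-0.037,0],[0,0,0]],[-1,[0.0005,-0.053,0],[0,0,0]],[-1,[0.0005,-0.07,0],[0,0,0]],[-1,[0.001,-0.087,0],[0,0,0]],[-1,[0.001,-0.104,0],[0,0,0]],[-1,[0.001,-0.12,0],[0,0,0]],[-1,[0.0015,-0.133,0],[0,0,0]],[-1,[0.0015,-0.143,0],[0,0,0]],[-1,[0.0015,-0.15,0],[0,0,0]]]}}

```text
time: 47.35
tool_pos: [0.6178, 0.2432, 0.0623]
tool_rot: [3.141, 0.003, -0.035]
contact_force: [-7.1, -3.0, 5.5]
opening: 0.0121
```

{"fn": "jog_arm", "kwargs": {"series": [[-1,[0,-0.003,0],[0,0,0]],[-1,[0,-0.006,0],[0,0,0]],[-1,[0,-0.008,0],[0,0,0]],[-1,[0,-0.009,0],[0,0,0]],[-1,[0,-0.009,0],[0,0,0]]]}}

```text
time: 47.77
tool_pos: [0.6181, 0.2514, 0.0623]
tool_rot: [3.141, 0.003, -0.035]
contact_force: [-6.6, -1.3, 5.4]
opening: 0.012
```

Now feel for the end stop.

{"fn": "jog_arm", "kwargs": {"series": [[-1,[-0.001,-0.001,0],[0,0,0]],[-1,[-0.001,-0.002,0],[0,0,0]],[-1,[-0.001,-0.002,0],[0,0,0]]]}}

```text
time: 48.02
tool_pos: [0.6181, 0.2514, 0.0623]
tool_rot: [3.139, 0.002, -0.036]
contact_force: [-3.6, -9.0, 4.6]
opening: 0.0118
```

{"fn": "jog_arm", "kwargs": {"series": [[-1,[0,-0.001,0],[0,0,0]],[-1,[0,-0.0015,0],[0,0,0]],[-1,[0,-0.0015,0],[0,0,0]]]}}

```text
time: 48.27
tool_pos: [0.6181, 0.2514, 0.0623]
tool_rot: [3.137, 0.002, -0.037]
contact_force: [-3.9, -13.8, 6.5]
opening: 0.0116
```

{"fn": "jog_arm", "kwargs": {"series": [[-1,[0,0.002,0],[0,0,0]],[-1,[0,0.003,0],[0,0,0]],[0.5,[0,0.003,0],[0,0,0]],[0.5,[0,0.003,0],[0,0,0]],[0.5,[0,0.003,0],[0,0,0]],[0.5,[0,0.003,0],[0,0,0]],[0.5,[0,0.003,0],[0,0,0]],[0.5,[0,0.003,0],[0,0,0]]]}}

```text
time: 48.93
tool_pos: [0.6187, 0.2512, 0.062]
tool_rot: [3.142, 0.0, -0.036]
contact_force: [-0.1, 0.4, -0.3]
opening: 0.0471
```

{"fn": "jog_arm", "kwargs": {"series": [[0.5,[0,0,-0.03],[0,0,0]],[0.5,[0,0,-0.07],[0,0,0]],[0.5,[0,0,-0.11],[0,0,0]],[0.5,[0,0,-0.15],[0,0,0]],[0.5,[-0.02,0,-0.18],[0,0,0]],[0.5,[-0.06,0,-0.18],[0,0,0]],[0.5,[-0.1,0,-0.18],[0,0,0]],[0.5,[-0.13,0,-0.18],[0,0,0]],[0.5,[-0.15,0,-0.18],[0,0,0]],[0.5,[-0.15,0,-0.18],[0,0,0]],[0.5,[-0.15,0,-0.18],[0,0,0]]]}}

```text
time: 49.85
tool_pos: [0.4685, 0.2568, 0.243]
tool_rot: [-3.141, -0.002, -0.035]
contact_force: [0.7, 0.4, 0.0]
opening: 0.0691
```

```bash
python3 - <<'E'
from h import *
from carr import carrier
s=status.observe(); print(s["tool_pos"],s["contact_force"],s["time"])
t=cam("top"); cv2.imwrite("pics/t16.png",t["img"][:,:,::-1])
for b in blobs(t,*BRASS): print(b[0],onplane(t,b[0],.101).round(4),depthpt(t,b[0]).round(4))
d=cam("side"); cv2.imwrite("pics/s16.png",d["img"][:,:,::-1])
g=t["img"].astype(int).mean(2)
for r in (165,172): print([int(x) for x in g[r,322:345]])
print(onplane(t,(330,168),.03))
E
```

```text
[0.46851484 0.25676508 0.24297196] [0.71305535 0.35402581 0.02278191] 49.85
[482.8, 102.0] [ 0.7636 -0.5082  0.101 ] [ 0.7772 -0.5304  0.059 ]
[522.2, 141.9] [ 0.6497 -0.6126  0.101 ] [ 0.6593 -0.6397  0.0575]
[380.1, 235.6] [ 0.3962 -0.2112  0.101 ] [ 0.3962 -0.2102  0.1051]
[402.5, 235.3] [ 0.3961 -0.2724  0.101 ] [ 0.3962 -0.2719  0.1027]
[425.1, 235.2] [ 0.3956 -0.3342  0.101 ] [ 0.3956 -0.3338  0.102 ]
[115, 115, 115, 116, 123, 136, 141, 163, 179, 181, 181, 181, 181, 181, 181, 181, 181, 181, 182, 181, 182, 182, 181]
[116, 116, 116, 118, 127, 137, 133, 130, 133, 133, 133, 133, 134, 133, 133, 134, 134, 133, 132, 132, 133, 134, 134]
[ 0.59523849 -0.08767419  0.03      ]
```

View pics/t16.png

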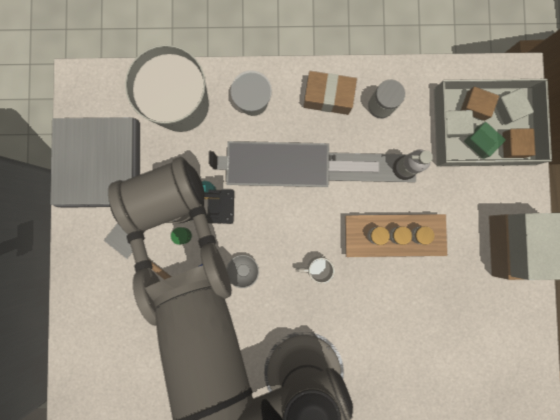

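View pics/s16.png

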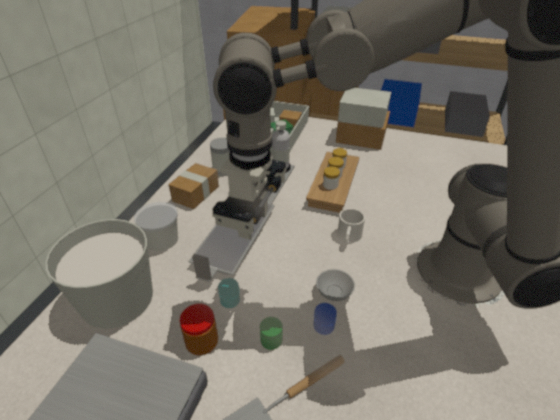

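```bash
python3 - <<'E'
from h import *
from carr import cloud
from cell import job
t=cam("top"); P,u,v=cloud(t); m=(abs(u-426)<3)&(abs(v-156)<3); print("cap",np.median(P[m],0))
j=[onplane(t,b[0],.101).round(4) for b in blobs(t,*BRASS) if b[0][1]>200]; print(j)
s=status.observe(); print(s["contact_force"],s["time"])
if len(j)==3: print(job.hand_in())
E
```

```text
cap [ 0.59803619 -0.31306113  0.18547725]
[array([ 0.3962, -0.2112,  0.101 ]), array([ 0.3964, -0.2724,  0.101 ]), array([ 0.3956, -0.3342,  0.101 ])]
[-0.16602264  0.57077652 -0.24791965] 50.0
the job is handed in; nothing more can be done
None
```

The job is done and handed in at about 50 s of the 210 s allowed; the hand-in itself gives no verdict.

**What I did**
- I found three white jars with brass lids; no view from any side showed a fourth. I stood all three on the carrier, which was then about 40 mm from the loading end.
- I slid the loaded carrier to the spray station.
- I pressed the cap 10 mm, down to its stop (force up to 15 N), and let it spring back.
- I set the jars on the shelf and slid the empty carrier back against the loading stop.

**Last checks**
- **Jars:** all three lids measured at board height plus one jar. They stand in a straight row within about 1 mm of the shelf's middle line, with gaps of about 11–12 mm.
- **Cap:** its top is back at about 0.185 m.
- **Carrier:** it reached the loading stop with the tab at y = 0.2514. The two end stops measured 180 mm apart, as described.
- **Jam jar and surroundings:** the jam jar is still standing, and the look-alikes and other things were left alone.

**What disagreed**
- While sliding to the station, I misread the force and pushed the loaded carrier past the detent to the far stop. I used that stop as a reference and backed up 20 mm to the station. The cap was not pressed until after that.
- The rail is turned about 2.7°, against about 1.8° from the first picture. This only caused a few newtons of sideways load on the tab.
- I saw no jar knocked aside during the run.

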